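# Set up the small bandsaw for trimming battens

## Robot

A 6-joint arm with a two-finger parallel gripper is mounted at the origin on a cart in front of the work surface, level with it; the furniture and walls round the work are solid. World frame = base frame: x ahead of the robot, y to its left, z up, the work surface at z = 0. Lengths are in mm, angles in rad, forces in N, time in s.
With the tool pointing down it reaches from about 350 to 875 mm from the base axis. Payload 15.5 kg.
Tool frame: the origin (TCP) lies between the finger pads; the fingertips stand 11 mm ahead of it and the grasp point (between the pads) lies 8 mm behind it; z points along the fingers, y is the direction in which the jaws open and shut (so a half turn about z gives the same grasp; the last joint's range is limited). The gripper opens to 85 mm and grips with 20 to 120 N. Pads are 22 mm wide; open, the fingers measure 114 mm over their backs; the gripper's body (76 mm by 85 mm) begins 54 mm behind the grasp point. The pads swing forward as they close: fully open they stand 13 mm farther back than shut.
Start: joints at [-1.423, 0.494, 1.345, -0, 1.302, -0.096], TCP at [150.264, -606.669, 242.277] pointing down, gripper open.
Joint ranges: [-2.91, 2.91], [-0.82, 2.16], [0.22, 2.67], [-1.22, 4.37], [0.12, 2.79], [-3.08, 3.08]. Speed limits (rad/s): [1.89, 1.89, 2.57, 3.01, 3.01, 3.01].

## Interface

Orientations are given as a unit quaternion [x, y, z, w].
In Python, from workcell import read_state, optics, close_job gives the robot as it stands.
- The arm moves only by the tool servo_tool, never from a script. Its argument "motion" is a list of rows, each a list of 7 numbers: the shift along the tool's x, y, z in m, then the turn, a rotation vector about the tool's x, y, z in degrees, then the gripper's target within -1 to 1 (fully open at 1, half-way at 0, shut at -1). In form: [[dx, dy, dz, wx, wy, wz, hand], ...]. A call has 1 to 8 rows; each row shifts and turns the commanded pose from where the row before left it, along the tool's axes as they then stand; what a row does not reach is not made up. A row lasts 1/12 s, in which the tool goes at most 41.7 mm and 7.16 degrees, less where a joint would pass 70% of its speed; a pose out of reach is approached as far as the arm can. A call with a gripper value outside its range is refused whole. The fingers move at their own pace and stop on an object; the grip force is fixed at half the most. Time passes only in rows, so rows that do not move let the fingers close. It gives the time, the measured TCP pose, the force and the opening at its end, in the units of the state.
- read_state(): the state, without advancing time (a new reading comes with each control period).
- optics.grab_frame(name): name is "scene" or "side" or "wrist"; returns the picture (420x560x3 uint8, red, green, blue); there is no depth.
- optics.camera_info(name): a dict with "fovy" (degrees; the focal length in pixels is half the picture's height over the tangent of half this angle, whatever the lens; pixels are square), "cx", "cy" (the principal point, pixels), "position" and "rotation" of the camera in the world. Camera axes: x right, y up, looking along -z (the intrinsics and any distortion apply to the point x, -y, -z); pixel columns grow to the right and rows downward; lengths in mm; the calibration is good to about 2 mm. The wrist camera is an equidistant fisheye: a pixel r from the principal point sees the ray r / f radians off the axis. A picture is of the moment at which its call begins: read the wrist's pose just before it. camera_info takes no time and is no camera call; for the wrist camera it gives the pose at the moment of the call.
- close_job(): hands the job in, once; it reports no verdict.
The state is a dict: "t": time; "joint_positions": joint angles; "dq": joint speeds; "effort": joint torques, N m; "position": TCP position; "orientation": TCP orientation; "wrist_force": force on the tool from outside, world axes, zero at the start; "torque": the same for the moment, N m; "grip_width": opening from 0.0 (shut) to 1.0 (fully open).
Only numpy, scipy, OpenCV 4.12 (cv2) and the standard library are available. Lean on these libraries where they do the work, as an engineer would, in place of code of your own. Each camera call takes 0.05 s, during which the arm holds its last target.

## Task

Get the little bandsaw ready to trim the battens. First put the offcuts lying on the saw's table and on the bench in front of it into the scrap box; next, in either order, pull the sprung work support at the right of the table out to its stop so that it clicks and stays out, and wind the blade-tension wheel on top clockwise until it feels firm and the gauge pointer stands in the marked zone, no further. Only then lay every batten on the saw, side by side or apart, in front of the blade and straight across, flat on the table with its right end resting on the support bar.

Things in the scene. Friction and masses are not known exactly. Their poses are not given: they have to be found in the camera images.
- table (a point): where the blade passes through the top of the saw's table; x runs from the operator's (front) edge to the back, y left towards the column, z up. The saw is fixed. The aluminium table top is level, 125 mm above the bench, and reaches from x -190 to +70 mm and from y -90 to +80 mm of this point
- cover (a point): centre of the upper wheel cover above the table (axes as the table's): 62 mm thick along x (door to -38 mm), from y -56 mm to +110 mm (column side), 56 mm up and 56 mm down; the blade guide hangs beneath its right end to 51 mm above the table. The column below it stands at y 65 to 110 mm
- tension_wheel_grip (a point): middle of the blade-tension handwheel: black, lobed, 60 mm diameter, rim 20 mm thick (10 mm above and below this point), vertical axis, on top of the upper wheel cover. The cover's top is 33 mm below this point; a screw neck of 32 mm diameter ends 25 mm below it
- tension_wheel (a joint): turn of the handwheel, rad, growing clockwise seen from above, which tightens; stop at 6.0. It starts slack (0.3 to 2.2) and stays where it is left. Tightening takes 0.15 to 0.3 N m at first and stiffens evenly by 0.09 N m per rad, to 0.5 N m at 4.4 rad and 0.6 N m at 5.6 rad: the firm feel wanted
- tension_gauge (a joint): height of the red pointer over the bottom of the gauge scale on the column's front, m; it shows blade tension and rises 0.005 per rad of the handwheel. The marked zone (black block between two long lines) is 0.022 to 0.028; more is overtight
- support (a joint): how far the sprung work support is pulled out to the right (-y of the saw), m: 0 in, 0.065 at its stop. An over-centre spring pulls it back in with up to 9 N; beyond 0.046 the spring drives it on to the stop and holds it there
- support_grip (a point): middle of the support's pull handle, a level round bar 11 mm thick and 70 mm long along the saw's x, 24 mm below the table top, with free space below. It moves with the support and starts 56 mm beyond the table's right edge, 43 mm outside the axis of the support bar
- support_bar (a point): middle of the support bar's axis, moving with the support: a steel rod of 16 mm diameter, 180 mm long along the saw's x (x -185 to -5 mm of the table point), its top level with the table top; at y -103 mm of the table point when in, -168 mm when out
- scrap_box_in (a point): centre of the inner floor of the loose open plywood scrap box; outside 220 x 180 x 70 mm (x, y, z), walls and floor 8 mm
- walnut_c (a point): centre of the dark walnut offcut, 60 x 70 x 22 mm (x, y, z); lies on the saw's table if present
- pine_c (a point): centre of the pale offcut block, 50 x 85 x 45 mm (x, y, z); lies on the saw's table if present
- oak_c (a point): centre of the oak offcut, 45 x 120 x 32 mm (x, y, z); lies on the bench in front of the saw if present
- batten_1_c (a point): centre of a pale wooden batten, 28 x 240 x 22 mm (x, y, z; the long side is y), 0.11 kg; lies on the bench to the right if present
- batten_2_c (a point): centre of a pale wooden batten, 28 x 240 x 22 mm (x, y, z; the long side is y), 0.11 kg; lies on the bench to the right if present
- batten_3_c (a point): centre of a pale wooden batten, 28 x 240 x 22 mm (x, y, z; the long side is y), 0.11 kg; lies on the bench to the right if present
- the_block_plane: iron block plane, 44 x 157 x 43 mm, origin under its middle; a bystander to be left where it is
- the_sanding_block: cork sanding block, 64 x 112 x 34 mm, origin under its middle; a bystander to be left where it is
There are look-alikes about, which are no part of the job. What is shaped like the part that bears batten_1_c but purple is not meant.

How it is judged (in metres and radians):
On the way, in this order (a step that is already met when the one before it is completed fails the run):
1. all offcuts lie in the scrap box (x of walnut_c in the frame of scrap_box_in between -0.1 and 0.1 m and y of walnut_c in the frame of scrap_box_in between -0.08 and 0.08 m and z of walnut_c in the frame of scrap_box_in between 0 and 0.07 m and x of pine_c in the frame of scrap_box_in between -0.1 and 0.1 m and y of pine_c in the frame of scrap_box_in between -0.08 and 0.08 m and z of pine_c in the frame of scrap_box_in between 0 and 0.07 m and x of oak_c in the frame of scrap_box_in between -0.1 and 0.1 m and y of oak_c in the frame of scrap_box_in between -0.08 and 0.08 m and z of oak_c in the frame of scrap_box_in between 0 and 0.07 m), for 0.2 s.
2. the support is out at its stop and the gauge pointer stands in the marked zone, with no batten on the saw yet (value of joint support above 0.06 m and value of joint tension_gauge between 0.022 and 0.028 m and height (world z) of each of batten_1_c, batten_2_c, batten_3_c below 0.08 m), for 0.2 s.
At the end, for the whole second after the job is handed in: Offcuts inside the scrap box; support out 60 mm or more; gauge pointer between 22 and 28 mm; every batten level on table and support bar, within 0.2 rad of straight across, centre 12 to 190 mm in front of the blade and 56 to 163 mm right of it (all of step 1 and value of joint support above 0.06 m and value of joint tension_gauge between 0.022 and 0.028 m and x of batten_1_c in the frame of table between -0.19 and -0.012 m and y of batten_1_c in the frame of table between -0.163 and -0.056 m and z of batten_1_c in the frame of table between 0.006 and 0.019 m and angle between the y axis of each of batten_1_c, batten_2_c, batten_3_c and the y axis of table, either way round below 0.2 rad and angle between batten_1_c's own y axis and vertical between 1.45 and 1.69 rad and x of batten_2_c in the frame of table between -0.19 and -0.012 m and y of batten_2_c in the frame of table between -0.163 and -0.056 m and z of batten_2_c in the frame of table between 0.006 and 0.019 m and angle between batten_2_c's own y axis and vertical between 1.45 and 1.69 rad and x of batten_3_c in the frame of table between -0.19 and -0.012 m and y of batten_3_c in the frame of table between -0.163 and -0.056 m and z of batten_3_c in the frame of table between 0.006 and 0.019 m and angle between batten_3_c's own y axis and vertical between 1.45 and 1.69 rad); the robot touches nothing.
It fails at once if a bystander (block plane, sanding block) is shifted by more than 40 mm (distance of the_block_plane from where it was at the start of the episode above 0.04 m or distance of the_sanding_block from where it was at the start of the episode above 0.04 m).
Of walnut, pine, oak only 2 to 3 are there at a start; the rules pass over those that are not, and their reading is None.
Of batten_1, batten_2, batten_3 only 2 to 3 are there at a start; the rules pass over those that are not, and their reading is None.
At some moment in a run one of batten_1, batten_2, batten_3, scrap_box may be knocked a few centimetres aside while the robot is not near it.
Once in a run the grip may slacken for a moment while it holds something.
It also fails if it takes over 208 s, if anything falls off the work surface, if the arm or the gripper's body presses on something with over 40 N, if the wrist force passes 120 N, or if a joint passes its speed limit or range.

## Working session

There is one attempt and no reset: what is moved stays moved. The work goes in short steps, Python scripts to look and compute and a tool call to move; the robot and the scene stay as the last step left them, time stands still between calls to the robot, and variables do not carry over. Pictures are saved under pics/ and viewed, and the job is handed in when it is done.

Besides the shell and the picture viewer there is one more tool, called after "Request:" as name([rows], argument=value, ...), one row to a line, values as JSON. servo_tool: Moves the arm, as the interface text tells. Its arguments: {"type":"object","properties":{"motion":{"type":"array"}},"required":["motion"]}

```bash
ls; mkdir -p pics; python3 - <<'E'
from workcell import read_state, optics
import cv2
print(read_state())
for n in ("scene","side","wrist"):
    print(n,optics.camera_info(n))
    im=optics.grab_frame(n); cv2.imwrite(f"pics/{n}0.png",im[:,:,::-1])
E
```

```text
pics
{'t': 0.0, 'joint_positions': array([-1.42349390e+00,  4.94177468e-01,  1.34613433e+00,  4.02948741e-05,
        1.30250670e+00, -9.55479193e-02]), 'dq': array([ 0.00050301, -0.00081556, -0.00135745, -0.00122531, -0.00052238,
        0.00251373]), 'effort': array([ 2.16315377e-03, -8.82155442e+01, -3.83871889e+01, -1.78539981e-04,
        1.01316429e-02,  1.61641623e-05]), 'position': array([ 150.22879055, -606.31680422,  241.70272089]), 'orientation': array([ 9.92637479e-01,  1.21121671e-01,  3.55803734e-06, -6.13215202e-04]), 'wrist_force': array([-0.02952776,  0.7131773 , -0.65865197]), 'torque': array([-0.04793455, -0.01831468,  0.02690642]), 'grip_width': 1.0034087704337857}
scene {'fovy': 42.103365978595505, 'cx': 273.82451881072217, 'cy': 208.77716569357, 'position': array([-634.87942311,  769.88042573,  866.19945599]), 'rotation': array([-0.25006043,  0.46756075,  0.74463215, -0.40543766])}
side {'fovy': 42.761019957534735, 'cx': 277.45849736815734, 'cy': 214.90387867661642, 'position': array([  456.43132338, -1534.08295192,   870.36856489]), 'rotation': array([ 0.54368432, -0.01673802, -0.0257009 ,  0.83872919])}
wrist {'fovy': 65.70646984690485, 'cx': 278.00615537079807, 'cy': 210.81833875883711, 'position': array([ 222.06979715, -589.54145685,  373.75683773]), 'rotation': array([-0.1159576 ,  0.09189056, -0.6097676 ,  0.77864847])}
```

View pics/scene0.png

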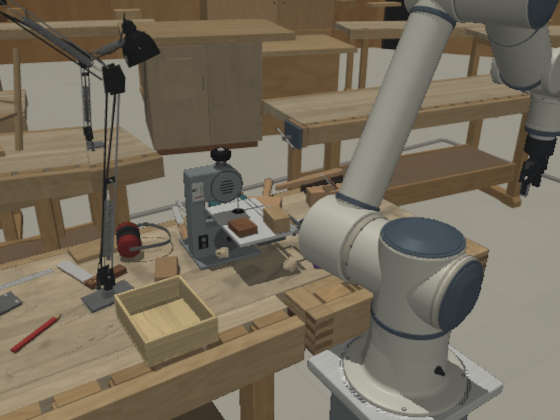

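View pics/side0.png

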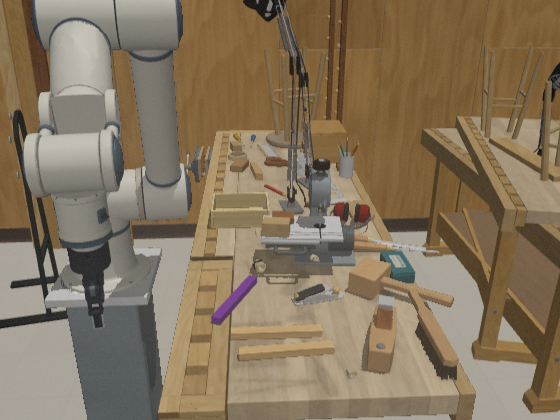

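View pics/wrist0.png

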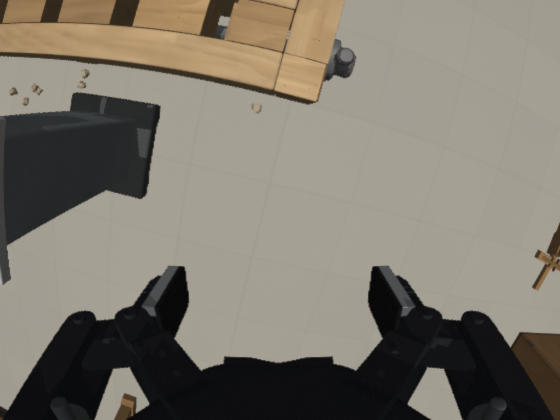

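```bash
cat > h.py <<'E'
import numpy as np, cv2
from scipy.spatial.transform import Rotation as R
from workcell import read_state, optics
def cam(n):
    c=optics.camera_info(n); c['f']=210/np.tan(np.radians(c['fovy']/2)); c['R']=R.from_quat(c['rotation']).as_matrix(); c['fish']=n=='wrist'; return c
def ray(c,u,v):
    x=(u-c['cx'])/c['f']; y=(v-c['cy'])/c['f']
    if c['fish']:
        r=np.hypot(x,y); s=np.sin(r)/r if r>1e-9 else 1; d=np.array([x*s,-y*s,-np.cos(r)])
    else: d=np.array([x,-y,-1.])
    d=c['R']@d; return c['position'],d/np.linalg.norm(d)
def onz(c,u,v,z):
    p,d=ray(c,u,v); return p+d*(z-p[2])/d[2]
def proj(c,P):
    q=c['R'].T@(np.asarray(P,float)-c['position']); x,y,z=q[0],-q[1],-q[2]
    if c['fish']:
        r=np.hypot(x,y); th=np.arctan2(r,z); k=th/r if r>1e-9 else 1/z
        return np.array([c['cx']+c['f']*k*x,c['cy']+c['f']*k*y])
    return np.array([c['cx']+c['f']*x/z,c['cy']+c['f']*y/z])
def tri(c1,uv1,c2,uv2):
    p,d=ray(c1,*uv1); q,e=ray(c2,*uv2)
    A=np.stack([d,-e],1); s=np.linalg.lstsq(A,q-p,rcond=None)[0]
    a=p+d*s[0]; b=q+e*s[1]; return (a+b)/2,np.linalg.norm(a-b)
def crop(im,u0,v0,u1,v1,k,name):
    cv2.imwrite('pics/'+name,cv2.resize(im[v0:v1,u0:u1,::-1],None,fx=k,fy=k,interpolation=cv2.INTER_CUBIC))
def grab(n,name=None):
    im=optics.grab_frame(n)
    if name: cv2.imwrite('pics/'+name,im[:,:,::-1])
    return im
def ori(yaw):
    """tool down, tool y (jaw dir) at angle yaw from world x? tool x at angle 'yaw' from world x; z down"""
    c,s=np.cos(yaw),np.sin(yaw)
    return R.from_matrix(np.array([[c,s,0],[s,-c,0],[0,0,-1]]))
def delta(pos,rot):
    """remaining shift in tool axes (m) and rotvec deg from the present pose"""
    s=read_state(); r=R.from_quat(s['orientation'])
    d=r.inv().apply(np.asarray(pos)-s['position'])/1000
    w=(r.inv()*rot).as_rotvec(degrees=True)
    return d,w
def st():
    s=read_state(); r=R.from_quat(s['orientation'])
    m=r.as_matrix()
    print('t',round(s['t'],2),'p',s['position'].round(1),'yaw x',round(np.degrees(np.arctan2(m[1,0],m[0,0])),1),'z',m[:,2].round(3),'F',s['wrist_force'].round(1),'T',s['torque'].round(2),'g',round(s['grip_width'],3),'q',s['joint_positions'].round(2))
def go(pos,yawdeg):
    d,w=delta(pos,ori(np.radians(yawdeg))); st()
    n=max(np.linalg.norm(d)/.04,np.linalg.norm(w)/7)
    print('to go (tool m)',d.round(4),'rot deg',w.round(2),'rows>=',round(n,2))
E
python3 - <<'E'
import cv2
a=cv2.imread('pics/scene0.png')[:,:,::-1]; b=cv2.imread('pics/side0.png')[:,:,::-1]
from h import crop,st
crop(a,100,130,300,300,4,'s_z.png'); crop(b,200,150,400,300,4,'d_z.png'); crop(b,200,260,400,400,4,'d_z2.png')
st()
E
```

```text
t 0.15 p [ 150.2 -606.4  241.8] yaw x 13.9 z [-0.     0.001 -1.   ] F [-0.1  0.   0.1] T [ 0.03 -0.01  0.02] g 1.001 q [-1.42  0.49  1.35  0.    1.3  -0.1 ]
```

View pics/s_z.png

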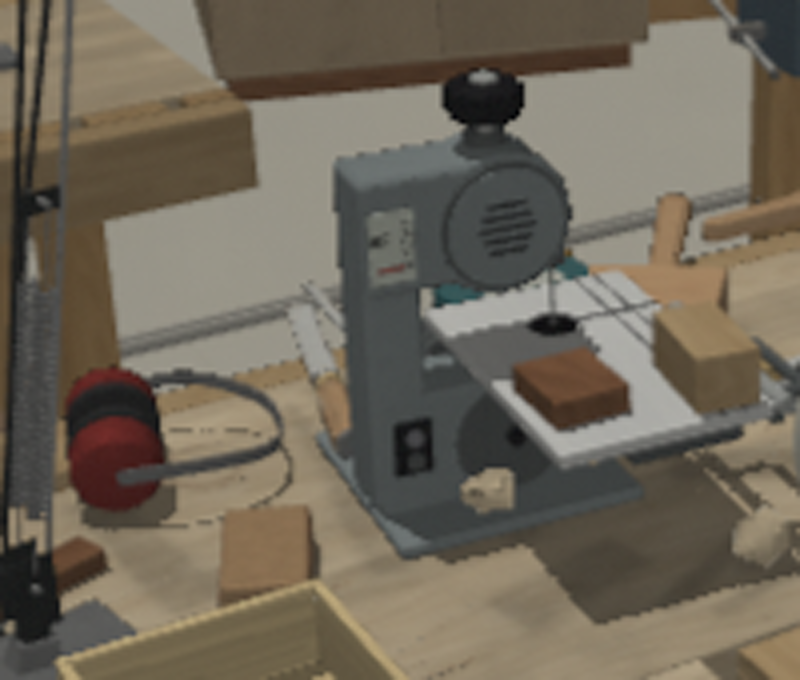

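View pics/d_z.png

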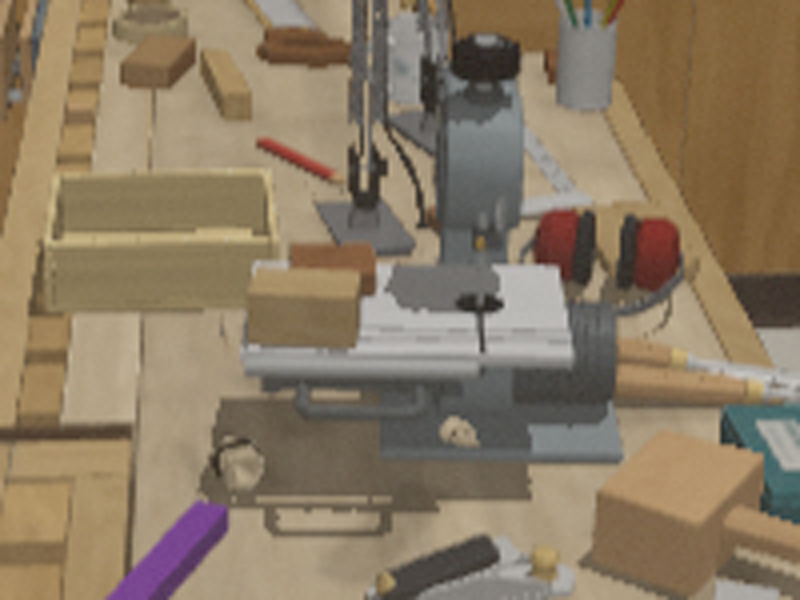

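View pics/d_z2.png

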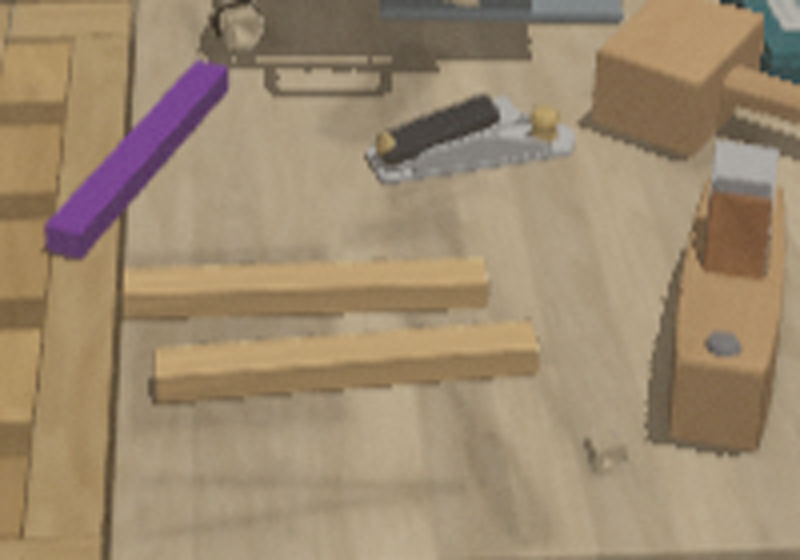

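```bash
python3 - <<'E'
from h import *
s=cam('scene'); d=cam('side')
S=lambda u,v:(100+u/4,130+v/4); D=lambda u,v:(200+u/4,150+v/4)
np.set_printoptions(precision=1,suppress=True)
print('block scene', [onz(s,*S(*p),34) for p in [(228,508),(310,508),(312,578),(220,585)]])
print('side brown block', onz(d,*D(160,60),30))
print('table side', [onz(d,*D(*p),125) for p in [(243,348),(573,355),(557,268),(252,262)]])
print('table scene', [onz(s,*S(*p),125) for p in [(422,318),(560,462),(800,390),(640,268)]])
print('box side rim',[onz(d,*D(*p),70) for p in [(45,240),(280,232),(272,170),(58,172)]])
print('box scene rim',[onz(s,*p,70) for p in [(116,308),(180,280),(215,318),(152,347)]])
print('wheel tri',tri(s,S(484,96),d,D(487,57)))
print('blade',onz(s,*S(551,323),125),onz(d,*D(480,303),125))
D2=lambda u,v:(200+u/4,260+v/4)
print('b1',[onz(d,*D2(*p),22) for p in [(125,268),(486,258),(488,282),(125,296)]])
print('b2',[onz(d,*D2(*p),22) for p in [(155,350),(535,322),(540,348),(155,378)]])
print('walnut',[onz(s,*S(*p),147) for p in [(512,365),(585,347),(630,385),(560,405)]])
print('pine',[onz(s,*S(*p),170) for p in [(652,318),(705,300),(760,345),(705,372)]])
print('handle',[onz(d,*D(*p),101) for p in [(300,398),(432,400)]])
print('purple',[onz(d,*D2(*p),22) for p in [(200,62),(228,66),(80,235),(50,230)]])
E
```

```text
block scene [array([706.3, 298.9,  34. ]), array([674. , 248.1,  34. ]), array([586.2, 285.9,  34. ]), array([612.2, 343.2,  34. ])]
side brown block [426.9 943.7  30. ]
table side [array([496.4, -35.7, 125. ]), array([750.9, -63.5, 125. ]), array([765.8,  99.4, 125. ]), array([509.4, 127.5, 125. ])]
table scene [array([746.3, 115.3, 125. ]), array([495.5, 136.9, 125. ]), array([493.2, -62.3, 125. ]), array([734.9, -75.6, 125. ])]
box side rim [array([322.4, 312. ,  70. ]), array([542.2, 317.4,  70. ]), array([541.8, 475.3,  70. ]), array([326.7, 483. ,  70. ])]
box scene rim [array([476.9, 494.4,  70. ]), array([506.2, 313.3,  70. ]), array([313.2, 311. ,  70. ]), array([295.9, 474.8,  70. ])]
wheel tri (array([696.3,  81.2, 317.7]), np.float64(4.106919646536591))
blade [685.5  35.5 125. ] [691.7  34.6 125. ]
b1 [array([ 406.6, -356.8,   22. ]), array([ 646. , -360.4,   22. ]), array([ 643.7, -386.6,   22. ]), array([ 407.1, -387.2,   22. ])]
b2 [array([ 426.8, -443.6,   22. ]), array([ 667.8, -430.2,   22. ]), array([ 666.8, -456.3,   22. ]), array([ 426.9, -470.7,   22. ])]
walnut [array([601.8, 114.9, 147. ]), array([598.5,  56.1, 147. ]), array([530.2,  59.5, 147. ]), array([530.8, 116. , 147. ])]
pine [array([573.3,  14.1, 170. ]), array([578. , -35.1, 170. ]), array([495.4, -27.5, 170. ]), array([481.6,  28.3, 170. ])]
handle [array([538.5, -76.2, 101. ]), array([639.3, -85.7, 101. ])]
purple [array([459.9, -93.7,  22. ]), array([ 481.4, -101. ,   22. ]), array([ 375.6, -317.6,   22. ]), array([ 355.1, -310.6,   22. ])]
```

```bash
python3 - <<'E'
from h import *
c=cam('wrist'); print('view dir',-c['R'][:,2],'up',c['R'][:,1])
go([380,0,320],-6)
E
```

```text
view dir [-0.28449159 -0.06867732 -0.95621544] up [ 0.92828569  0.22942526 -0.29265976]
t 0.15 p [ 150.2 -606.4  241.8] yaw x 13.9 z [-0.     0.001 -1.   ] F [-0.1  0.   0.1] T [ 0.03 -0.01  0.02] g 1.001 q [-1.42  0.49  1.35  0.    1.3  -0.1 ]
to go (tool m) [ 0.3688 -0.5334 -0.0776] rot deg [-0.06  0.   19.91] rows>= 16.33
```

```bash
python3 - <<'E'
from h import *
go([440,0,320],-6)
E
```

```text
t 0.15 p [ 150.2 -606.4  241.8] yaw x 13.9 z [-0.     0.001 -1.   ] F [-0.1  0.   0.1] T [ 0.03 -0.01  0.02] g 1.001 q [-1.42  0.49  1.35  0.    1.3  -0.1 ]
to go (tool m) [ 0.4271 -0.519  -0.0776] rot deg [-0.06  0.   19.91] rows>= 16.92
```

Request:
servo_tool([
  [0.0251,-0.0305,-0.0046,0,0,0,1],
  [0.0251,-0.0305,-0.0046,0,0,0,1],
  [0.0251,-0.0305,-0.0046,0,0,0,1],
  [0.0251,-0.0305,-0.0046,0,0,0,1],
  [0.0251,-0.0305,-0.0046,0,0,0,1],
  [0.0251,-0.0305,-0.0046,0,0,0,1],
  [0.0251,-0.0305,-0.0046,0,0,0,1],
  [0.0251,-0.0305,-0.0046,0,0,0,1],
])

```text
t: 0.82
position: [286.7, -319.7, 279.2]
orientation: [0.993, 0.121, -0.0, -0.0]
wrist_force: [1.6, -1.5, 0.1]
grip_width: 0.999
```

Request:
servo_tool([
  [0.0251,-0.0305,-0.0046,0,0,0,1],
  [0.0251,-0.0305,-0.0046,0,0,0,1],
  [0.0251,-0.0305,-0.0046,0,0,0,1],
  [0.0251,-0.0305,-0.0046,0,0,0,1],
  [0.0251,-0.0305,-0.0046,0,0,0,1],
  [0.0251,-0.0305,-0.0046,0,0,6.6,1],
  [0.0251,-0.0305,-0.0046,0,0,6.6,1],
  [0.0251,-0.0305,-0.0046,0,0,6.6,1],
])

```text
t: 1.48
position: [423.1, -57.6, 313.9]
orientation: [1.0, -0.025, -0.0, 0.0]
wrist_force: [1.6, -0.7, 0.5]
grip_width: 1.0
```

```bash
python3 - <<'E'
from h import *
go([440,0,320],-6)
grab('wrist','w1.png'); st()
E
```

```text
t 1.48 p [423.1 -57.6 313.9] yaw x -2.8 z [-0. -0. -1.] F [ 1.6 -0.7  0.5] T [ 0.01 -0.05  0.03] g 1.0 q [-0.28  0.13  1.69 -0.    1.32  1.35]
to go (tool m) [ 0.0141 -0.0584 -0.0061] rot deg [0.   0.01 3.16] rows>= 1.51
t 1.53 p [426.5 -54.3 314.6] yaw x -3.6 z [ 0.003  0.001 -1.   ] F [1.1 1.2 0.7] T [0.06 0.   0.04] g 1.001 q [-0.27  0.14  1.68  0.    1.32  1.37]
```

View pics/w1.png

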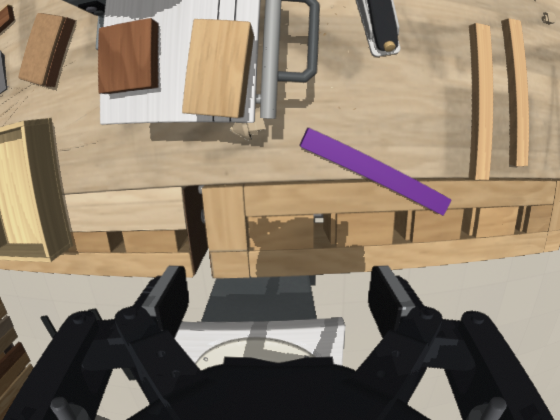

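Request:
servo_tool([
  [0.01,-0.04,0,0,0,0,1],
  [0.0,-0.0,0,0,0,0,1],
  [0.0,-0.0,0,0,0,0,1],
])

```text
t: 1.78
position: [435.0, -18.4, 313.4]
orientation: [1.0, -0.021, -0.0, -0.0]
wrist_force: [-0.0, -0.2, -0.9]
grip_width: 0.998
```

```bash
python3 - <<'E'
from h import *
st()
im=grab('wrist','w2.png')
crop(im,0,0,360,200,2,'w2z.png');st()
E
```

```text
t 1.78 p [435.  -18.4 313.4] yaw x -2.4 z [-0.  0. -1.] F [-0.  -0.2 -0.9] T [-0.05  0.03 -0.01] g 0.998 q [-0.18  0.15  1.67  0.    1.32  1.43]
t 1.83 p [434.8 -19.5 313.4] yaw x -2.5 z [-0. -0. -1.] F [-0.6 -0.5  1. ] T [ 0.03 -0.04 -0.01] g 1.001 q [-0.18  0.15  1.67 -0.    1.32  1.43]
```

View pics/w2z.png

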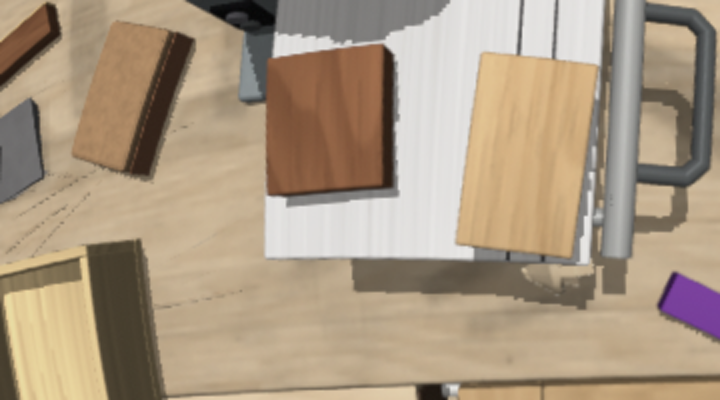

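```bash
python3 - <<'E'
from h import *
np.set_printoptions(precision=1,suppress=True)
c=cam('wrist')
def q(pts,z):
    P=np.array([onz(c,u/2,v/2,z)[:2] for u,v in pts]); e=np.roll(P,-1,0)-P
    print(P.mean(0),'sides',np.linalg.norm(e,axis=1),'ang',np.degrees(np.arctan2(e[:,1],e[:,0])))
q([(268,60),(384,45),(384,186),(268,194)],147)
q([(480,53),(597,66),(572,257),(457,243)],170)
print('table front edge',onz(c,265/2,257/2,125),onz(c,590/2,262/2,125))
print('bar ends axis',onz(c,617/2,257/2,125))
print('handle',onz(c,700/2,28/2,106.5),onz(c,695/2,165/2,106.5))
for p in [(0,130),(27,120)]: pass
print('box corner right-back',onz(c,138/2,240/2,70),onz(c,45/2*2/2,0,70))
print('sand',[onz(c,u/2,v/2,34) for u,v in [(115,22),(172,32),(124,173),(74,155)]])
E
```

```text
[570.   82.8] sides [59.3 68.6 59.3 67.8] ang [-92.8 177.7  86.5  -2.2]
[541.5 -12.6] sides [49.2 83.2 48.9 83. ] ang [-100.   170.3   79.8   -9.4]
table front edge [507.  128.5 125. ] [491.4 -39.4 125. ]
bar ends axis [493.4 -52.8 125. ]
handle [ 616.5 -103.6  106.5] [540.5 -97.  106.5]
box corner right-back [531.  251.3  70. ] [732.2 340.5  70. ]
sand [array([706.9, 295.2,  34. ]), array([682.6, 240.7,  34. ]), array([584.8, 286.6,  34. ]), array([609.7, 337.4,  34. ])]
```

```bash
python3 - <<'E'
from h import *
c=cam('wrist');print(onz(c,44,122,70))
go([541.5,-14,145],-9.8)
E
```

```text
[535.59594718 297.62491342  70.        ]
t 1.83 p [434.8 -19.5 313.4] yaw x -2.5 z [-0. -0. -1.] F [-0.6 -0.5  1. ] T [ 0.03 -0.04 -0.01] g 1.001 q [-0.18  0.15  1.67 -0.    1.32  1.43]
to go (tool m) [ 0.1065 -0.0101  0.1684] rot deg [0.01 0.03 7.33] rows>= 4.99
```

Request:
servo_tool([
  [0.0355,-0.0034,0.02,0,0,0,1],
  [0.0355,-0.0034,0.02,0,0,0,1],
  [0.0355,-0.0034,0.02,0,0,0,1],
  [0,0,0,0,0,7.1,1],
  [0,0,0.03,0,0,0,1],
  [0,0,0.03,0,0,0,1],
  [0,0,0,0,0,0,1],
  [0,0,0,0,0,0,1],
])

```text
t: 2.5
position: [540.8, -15.7, 193.1]
orientation: [0.996, -0.085, -0.002, -0.0]
wrist_force: [0.9, 0.2, 0.8]
grip_width: 1.002
```

```bash
python3 - <<'E'
from h import *
go([541.5,-14,145],-9.8)
E
```

```text
t 2.5 p [540.8 -15.7 193.1] yaw x -9.8 z [-0.003  0.    -1.   ] F [0.9 0.2 0.8] T [0.02 0.   0.  ] g 1.002 q [-0.14  0.43  1.61 -0.    1.1   1.6 ]
to go (tool m) [ 0.0005 -0.0018  0.0481] rot deg [0.01 0.18 0.03] rows>= 1.2
```

Request:
servo_tool([
  [0,0,0.024,0,0,0,1],
  [0,0,0.024,0,0,0,1],
  [0,0,0,0,0,0,1],
  [0,0,0,0,0,0,-1],
  [0,0,0,0,0,0,-1],
  [0,0,0,0,0,0,-1],
  [0,0,0,0,0,0,-1],
  [0,0,0,0,0,0,-1],
])

```text
t: 3.17
position: [542.8, -14.9, 147.8]
orientation: [0.996, -0.085, 0.002, 0.0]
wrist_force: [-3.3, -0.3, 13.9]
grip_width: 0.579
```

Request:
servo_tool([
  [0,0,0,0,0,0,-1],
  [0,0,-0.03,0,0,0,-1],
  [0,0,-0.04,0,0,0,-1],
  [0,0,-0.04,0,0,0,-1],
  [0,0,0,0,0,0,-1],
])

```text
t: 3.58
position: [544.9, -15.1, 264.0]
orientation: [0.996, -0.084, 0.006, 0.0]
wrist_force: [0.7, 0.4, 0.3]
grip_width: 0.577
```

```bash
python3 - <<'E'
from h import *
grab('wrist','w3.png'); grab('scene','s3.png')
c=cam('wrist')
go([415,395,240],-6)
E
```

```text
t 3.68 p [542.7 -14.8 258.3] yaw x -9.7 z [ 0.005 -0.001 -1.   ] F [-0.5  0.1 -2.4] T [0.02 0.01 0.04] g 0.579 q [-0.14  0.36  1.53 -0.    1.25  1.6 ]
to go (tool m) [-0.1949 -0.3825  0.0174] rot deg [ 0.   -0.28 -3.69] rows>= 10.74
```

View pics/w3.png

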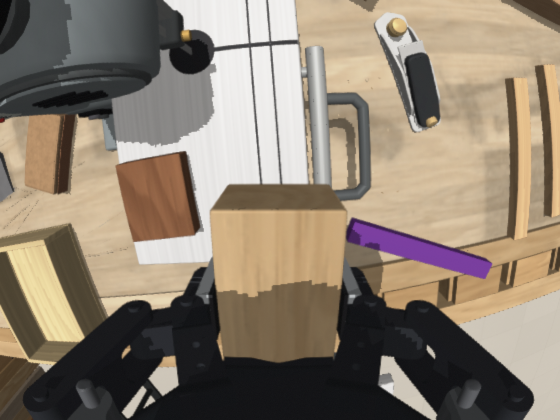

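View pics/s3.png

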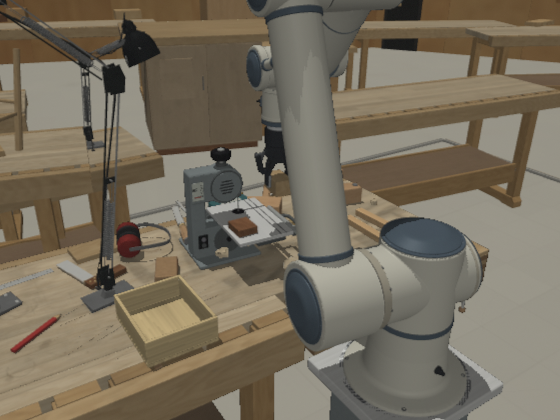

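```bash
python3 - <<'E'
from h import *
np.set_printoptions(precision=1,suppress=True)
s=cam('scene'); d=cam('side')
print('base',onz(s,107,292,5),onz(d,291,206,5))
for a,b in [((115,80),(283,30)),((140,45),(262,8)),((85,62),(300,55)),((88,140),(308,128)),((105,230),(292,155))]:
    print(tri(s,a,d,b))
E
```

```text
base [652.1 468.7   5. ] [636.1 483.2   5. ]
(array([581.8, 405.8, 644.6]), np.float64(108.96034090372392))
(array([512.7, 362.8, 721.7]), np.float64(99.93932489081082))
(array([659.1, 437.4, 614.7]), np.float64(9.814253595903992))
(array([705.5, 434.9, 381.4]), np.float64(77.48267523604054))
(array([629.4, 460.3, 218.5]), np.float64(26.772798651738388))
```

```bash
python3 - <<'E'
from h import *
crop(cv2.imread('pics/scene0.png')[:,:,::-1],0,0,240,330,2.4,'lz.png')
crop(cv2.imread('pics/side0.png')[:,:,::-1],220,0,360,220,3.4,'lz2.png')
E
```

```text
(no output)
```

View pics/lz.png

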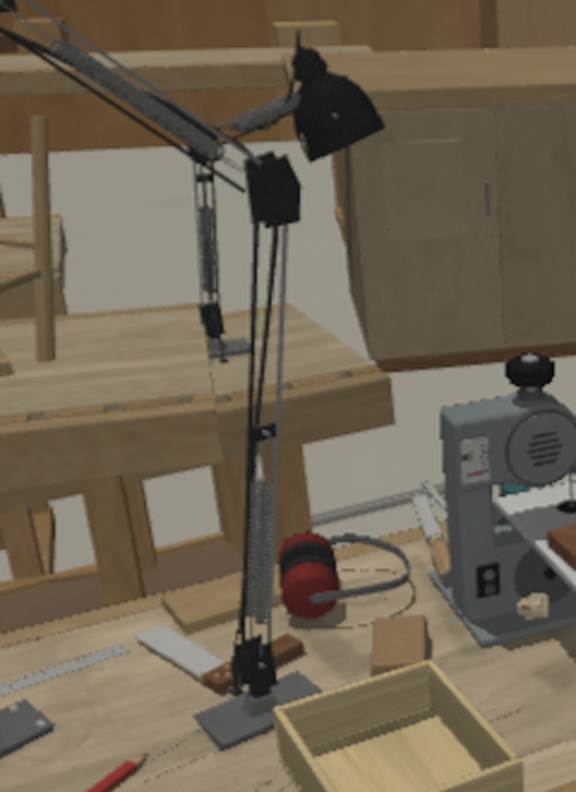

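View pics/lz2.png

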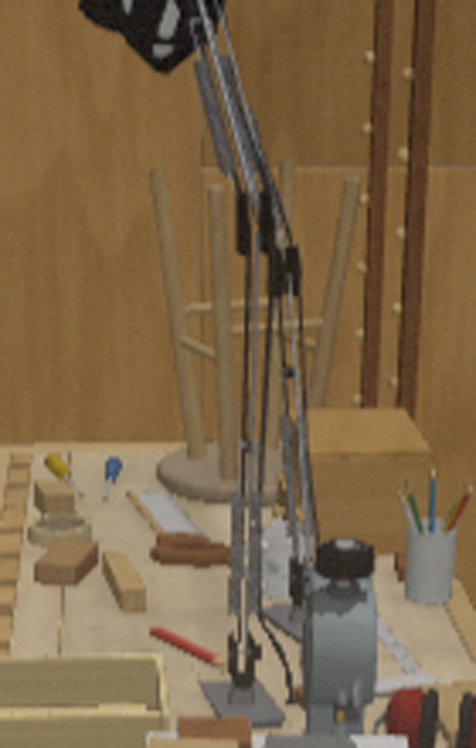

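```bash
python3 - <<'E'
from h import *
s=cam('scene'); d=cam('side')
print(tri(s,(114,78),d,(292,60)))
go([400,380,250],-9.7)
E
```

```text
(array([623.54232738, 388.53343831, 592.06243374]), np.float64(15.548464966147765))
t 3.68 p [542.7 -14.8 258.3] yaw x -9.7 z [ 0.005 -0.001 -1.   ] F [-0.5  0.1 -2.4] T [0.02 0.01 0.04] g 0.579 q [-0.14  0.36  1.53 -0.    1.25  1.6 ]
to go (tool m) [-0.2072 -0.3651  0.0074] rot deg [-0.01 -0.28  0.01] rows>= 10.5
```

Request:
servo_tool([
  [-0.0188,-0.0332,0,0,0,0,-1],
  [-0.0188,-0.0332,0,0,0,0,-1],
  [-0.0188,-0.0332,0,0,0,0,-1],
  [-0.0188,-0.0332,0,0,0,0,-1],
  [-0.0188,-0.0332,0,0,0,0,-1],
  [-0.0188,-0.0332,0,0,0,0,-1],
  [-0.0188,-0.0332,0,0,0,0,-1],
  [-0.0188,-0.0332,0,0,0,0,-1],
])

```text
t: 4.35
position: [436.8, 273.8, 255.1]
orientation: [0.996, -0.085, -0.001, 0.0]
wrist_force: [1.5, -0.1, -2.4]
grip_width: 0.574
```

Request:
servo_tool([
  [-0.0188,-0.0332,0,0,0,0,-1],
  [-0.0188,-0.0332,0,0,0,0,-1],
  [0,0,0,0,0,0,-1],
  [0,0,0,0,0,0,-1],
])

```text
t: 4.68
position: [411.1, 345.5, 254.8]
orientation: [0.997, -0.083, -0.001, 0.001]
wrist_force: [0.8, -0.7, -1.7]
grip_width: 0.572
```

```bash
python3 - <<'E'
from h import *
grab('wrist','w4.png')
st()
E
```

```text
t 4.73 p [411.7 344.3 254.9] yaw x -9.6 z [-0.001 -0.001 -1.   ] F [ 0.1  0.1 -1.4] T [-0.03  0.01 -0.02] g 0.577 q [ 0.59  0.36  1.54 -0.    1.24  2.32]
```

View pics/w4.png

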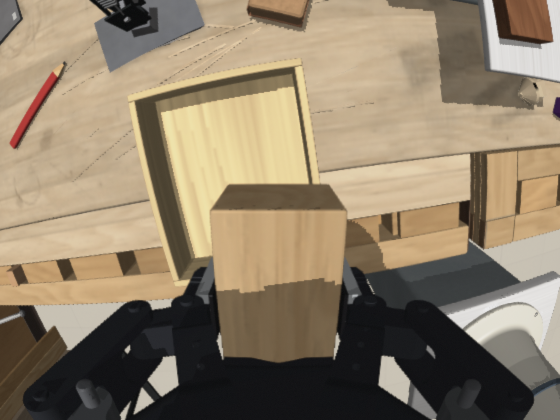

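```bash
python3 - <<'E'
from h import *
np.set_printoptions(precision=1,suppress=True)
c=cam('wrist')
P=[onz(c,u,v,70) for u,v in [(130,97),(303,61),(318,180),(175,285)]]
print(P)
print(np.linalg.norm(P[1]-P[0]),np.degrees(np.arctan2(*(P[0]-P[3])[1::-1])),np.degrees(np.arctan2(*(P[1]-P[2])[1::-1])),np.linalg.norm(P[0]-P[3]))
E
```

```text
[array([534.4, 476.2,  70. ]), array([532.2, 298.6,  70. ]), array([413.7, 302.4,  70. ]), array([320. , 480.1,  70. ])]
177.60554185133392 -1.0554878985948437 -1.8632894595448772 214.42273534631798
```

```bash
python3 - <<'E'
from h import *
go([472,390,120],-1.5)
E
```

```text
t 4.73 p [411.7 344.3 254.9] yaw x -9.6 z [-0.001 -0.001 -1.   ] F [ 0.1  0.1 -1.4] T [-0.03  0.01 -0.02] g 0.577 q [ 0.59  0.36  1.54 -0.    1.24  2.32]
to go (tool m) [ 0.052  -0.0552  0.1348] rot deg [ 0.07  0.06 -8.1 ] rows>= 3.87
```

Request:
servo_tool([
  [0.026,-0.0276,0.012,0,0,0,-1],
  [0.026,-0.0276,0.012,0,0,0,-1],
  [0,0,0.03,0,0,-4,-1],
  [0,0,0.04,0,0,-4,-1],
  [0,0,0.04,0,0,0,-1],
  [0,0,0.04,0,0,0,-1],
  [0,0,0,0,0,0,-1],
  [0,0,0,0,0,0,-1],
])

```text
t: 5.4
position: [472.5, 388.1, 80.6]
orientation: [1.0, -0.016, -0.002, 0.001]
wrist_force: [0.5, 0.9, -0.4]
grip_width: 0.577
```

```bash
python3 - <<'E'
from h import *
go([472,390,34],-1.5)
E
```

```text
t 5.4 p [472.5 388.1  80.6] yaw x -1.8 z [-0.004 -0.003 -1.   ] F [ 0.5  0.9 -0.4] T [ 0.   -0.04  0.01] g 0.577 q [ 0.59  0.67  1.53 -0.    0.95  2.19]
to go (tool m) [-0.0004 -0.002   0.0466] rot deg [ 0.15  0.2  -0.29] rows>= 1.17
```

Request:
servo_tool([
  [0,0,0.023,0,0,0,-1],
  [0,0,0.023,0,0,0,-1],
  [0,0,0,0,0,0,-1],
  [0,0,0,0,0,0,1],
  [0,0,0,0,0,0,1],
  [0,0,0,0,0,0,1],
  [0,0,0,0,0,0,1],
  [0,0,0,0,0,0,1],
])

```text
t: 6.07
position: [473.5, 390.2, 36.8]
orientation: [1.0, -0.015, 0.001, -0.0]
wrist_force: [-0.1, -0.6, 0.2]
grip_width: 0.999
```

Request:
servo_tool([
  [0,0,-0.04,0,0,0,1],
  [0,0,-0.04,0,0,0,1],
  [0,0,-0.04,0,0,0,1],
  [0,0,-0.04,0,0,0,1],
  [0,0,-0.04,0,0,0,1],
  [0,0,0,0,0,0,1],
])

```text
t: 6.57
position: [475.4, 391.7, 244.2]
orientation: [1.0, -0.015, 0.005, -0.003]
wrist_force: [1.4, 1.0, 1.3]
grip_width: 1.0
```

```bash
python3 - <<'E'
from h import *
grab('wrist','w5.png')
go([570,82.8,220],-2.5)
E
```

```text
t 6.62 p [474.5 391.1 240.6] yaw x -1.7 z [ 0.007  0.005 -1.   ] F [ 0.3 -0.3 -0.7] T [ 0.01 -0.01 -0.04] g 1.001 q [ 0.59  0.48  1.38 -0.    1.28  2.19]
to go (tool m) [0.1044 0.3054 0.0198] rot deg [-0.28 -0.38  0.81] rows>= 8.08
```

View pics/w5.png

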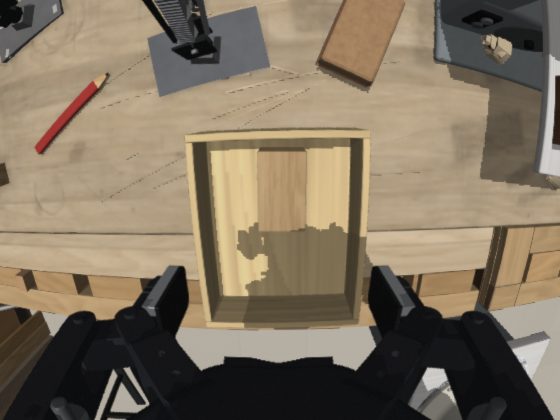

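Request:
servo_tool([
  [0,0,0,0,0,-7.1,1],
  [0,0,0,0,0,-7.1,1],
  [0,0,0,0,0,-7.1,1],
  [0,0,0,0,0,-7.1,1],
  [0,0,0,0,0,-7.1,1],
  [0,0,0,0,0,-7.1,1],
  [0,0,0,0,0,-7.1,1],
  [0,0,0,0,0,-7.1,1],
])

```text
t: 7.28
position: [472.5, 389.6, 234.9]
orientation: [0.885, 0.465, -0.001, 0.0]
wrist_force: [0.2, 0.2, 0.8]
grip_width: 1.0
```

Request:
servo_tool([
  [0,0,0,0,0,-7.1,1],
  [0,0,0,0,0,-7.1,1],
  [0,0,0,0,0,-7.1,1],
  [0,0,0,0,0,-7.1,1],
  [0,0,0,0,0,-7.1,1],
  [0,0,0,0,0,-7.1,1],
  [0,0,0,0,0,-7.1,1],
  [0,0,0,0,0,-7.1,1],
])

```text
t: 7.95
position: [472.5, 389.6, 234.9]
orientation: [0.557, 0.83, -0.001, -0.0]
wrist_force: [1.4, 0.4, -0.5]
grip_width: 1.001
```

Request:
servo_tool([
  [0,0,0,0,0,-7.1,1],
  [0,0,0,0,0,-7.1,1],
  [0,0,0,0,0,-7.1,1],
  [0,0,0,0,0,-7.1,1],
  [0,0,0,0,0,-7.1,1],
  [0,0,0,0,0,-7.1,1],
  [0,0,0,0,0,-7.1,1],
  [0,0,0,0,0,-7.1,1],
])

```text
t: 8.62
position: [472.5, 389.6, 234.9]
orientation: [0.095, 0.995, -0.0, -0.001]
wrist_force: [0.7, -0.8, 0.6]
grip_width: 1.003
```

Request:
servo_tool([
  [0,0,0,0,0,-7.1,1],
  [0,0,0,0,0,0,1],
  [0,0,0,0,0,0,1],
])

```text
t: 8.87
position: [472.6, 389.7, 235.1]
orientation: [0.039, 0.999, -0.0, -0.0]
wrist_force: [0.5, 0.7, -0.2]
grip_width: 1.003
```

```bash
python3 - <<'E'
from h import *
go([570,82.8,220],177.3)
E
```

```text
t 8.87 p [472.6 389.7 235.1] yaw x 175.6 z [-0.001 -0.001 -1.   ] F [ 0.5  0.7 -0.2] T [-0.01 -0.02 -0.05] g 1.003 q [ 0.59  0.48  1.39 -0.    1.27 -0.9 ]
to go (tool m) [-0.1208 -0.2985  0.0152] rot deg [-0.04 -0.05 -1.73] rows>= 8.06
```

Request:
servo_tool([
  [-0.0152,-0.0373,0,0,0,0,1],
  [-0.0152,-0.0373,0,0,0,0,1],
  [-0.0152,-0.0373,0,0,0,0,1],
  [-0.0152,-0.0373,0,0,0,0,1],
  [-0.0152,-0.0373,0,0,0,0,1],
  [-0.0152,-0.0373,0,0,0,0,1],
  [-0.0152,-0.0373,0,0,0,0,1],
  [-0.0152,-0.0373,0.0,0,0,-1.7,1],
])

```text
t: 9.53
position: [572.4, 81.4, 235.5]
orientation: [0.025, 1.0, 0.0, -0.0]
wrist_force: [1.2, 0.3, -0.1]
grip_width: 0.999
```

Request:
servo_tool([
  [0,0,0.015,0,0,0,1],
  [0,0,0.01,0,0,0,1],
  [0,0,0,0,0,0,1],
])

```text
t: 9.78
position: [571.0, 83.2, 208.4]
orientation: [0.024, 1.0, 0.0, -0.002]
wrist_force: [-1.1, -0.6, -1.3]
grip_width: 1.006
```

```bash
python3 - <<'E'
from h import *
go([570,82.8,139],177.3)
grab('wrist','w6.png'); grab('scene','s6.png')
E
```

```text
t 9.78 p [571.   83.2 208.4] yaw x 177.2 z [-0.004  0.    -1.   ] F [-1.1 -0.6 -1.3] T [ 0.04 -0.01  0.09] g 1.006 q [ 0.04  0.46  1.51  0.    1.18 -1.48]
to go (tool m) [ 0.0007 -0.0005  0.0694] rot deg [-0.   -0.22 -0.05] rows>= 1.73
```

View pics/w6.png

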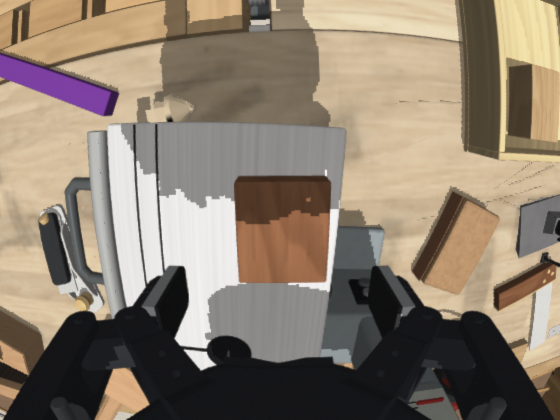

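Request:
servo_tool([
  [0,0,0.035,0,0,0,1],
  [0,0,0.034,0,0,0,1],
  [0,0,0,0,0,0,1],
  [0,0,0,0,0,0,-1],
  [0,0,0,0,0,0,-1],
  [0,0,0,0,0,0,-1],
  [0,0,0,0,0,0,-1],
  [0,0,0,0,0,0,-1],
])

```text
t: 10.55
position: [573.4, 83.9, 144.2]
orientation: [0.022, 1.0, 0.0, 0.002]
wrist_force: [-2.6, 2.9, 7.6]
grip_width: 0.683
```

Request:
servo_tool([
  [0,0,0,0,0,0,-1],
  [0,0,-0.02,0,0,0,-1],
  [0,0,-0.03,0,0,0,-1],
  [0,0,-0.03,0,0,0,-1],
  [0,0,0,0,0,0,-1],
])

```text
t: 10.97
position: [575.4, 83.8, 229.1]
orientation: [0.022, 1.0, 0.0, 0.005]
wrist_force: [0.4, -0.1, 0.9]
grip_width: 0.681
```

```bash
python3 - <<'E'
from h import *
grab('wrist','w7.png')
go([380,390,215],177.3)
E
```

```text
t 11.02 p [574.6  83.7 226.6] yaw x 177.5 z [ 0.008  0.    -1.   ] F [ 0.8 -0.5 -1.2] T [ 0.03  0.09 -0.05] g 0.689 q [ 0.04  0.44  1.48  0.    1.21 -1.49]
to go (tool m) [0.2078 0.2975 0.0101] rot deg [0.04 0.47 0.2 ] rows>= 9.08
```

View pics/w7.png

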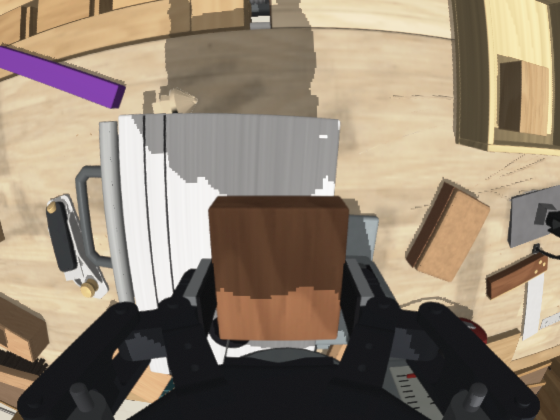

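Request:
servo_tool([
  [0.023,0.033,0,0,0,0,-1],
  [0.023,0.033,0,0,0,0,-1],
  [0.023,0.033,0,0,0,0,-1],
  [0.023,0.033,0,0,0,0,-1],
  [0.023,0.033,0,0,0,0,-1],
  [0.023,0.033,0,0,0,0,-1],
  [0.023,0.033,0,0,0,0,-1],
  [0.023,0.033,0,0,0,0,-1],
])

```text
t: 11.68
position: [398.7, 356.7, 222.4]
orientation: [0.022, 1.0, 0.0, 0.0]
wrist_force: [1.4, 0.3, -0.5]
grip_width: 0.68
```

Request:
servo_tool([
  [0.023,0.033,0,0,0,0,-1],
  [0,0,0.03,0,0,0,-1],
  [0,0,0.03,0,0,0,-1],
  [0,0,0,0,0,0,-1],
  [0,0,0,0,0,0,-1],
])

```text
t: 12.1
position: [377.9, 388.8, 161.5]
orientation: [0.022, 1.0, -0.001, -0.001]
wrist_force: [-0.8, 0.9, 0.8]
grip_width: 0.681
```

```bash
python3 - <<'E'
from h import *
go([380,390,32],178.5)
grab('wrist','w8.png'); grab('scene','s8.png')
E
```

```text
t 12.1 p [377.9 388.8 161.5] yaw x 177.5 z [-0.002 -0.002 -1.   ] F [-0.8  0.9  0.8] T [-0.02 -0.04  0.01] g 0.681 q [ 0.69  0.48  1.64 -0.    1.02 -0.84]
to go (tool m) [-0.0022  0.0015  0.1295] rot deg [-0.09 -0.1  -0.99] rows>= 3.24
```

View pics/w8.png

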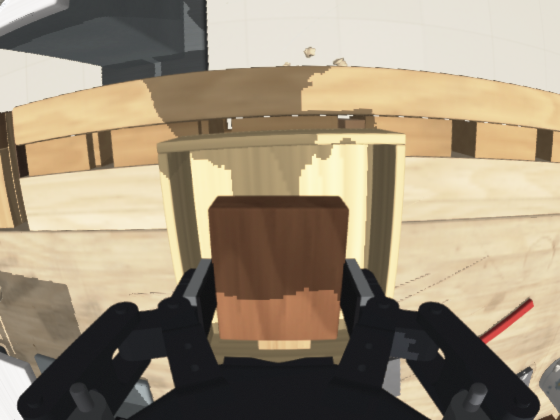

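View pics/s8.png

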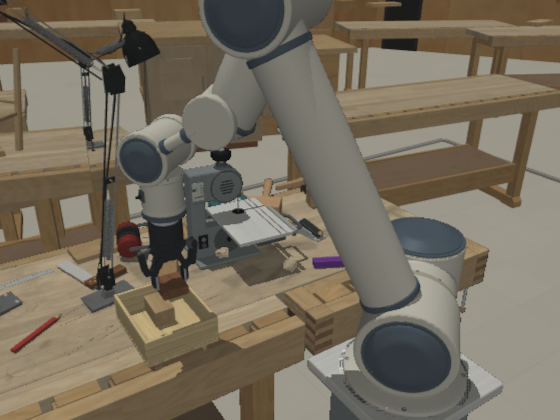

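Request:
servo_tool([
  [0,0,0.04,0,0,0,-1],
  [0,0,0.04,0,0,0,-1],
  [0,0,0.03,0,0,0,-1],
  [0,0,0.017,0,0,0,-1],
  [0,0,0,0,0,0,-1],
  [0,0,0,0,0,0,0.9],
  [0,0,0,0,0,0,1],
  [0,0,0,0,0,0,1],
])

```text
t: 12.87
position: [379.7, 390.0, 36.7]
orientation: [0.022, 1.0, 0.001, 0.001]
wrist_force: [-0.4, -0.4, 0.1]
grip_width: 1.001
```

Request:
servo_tool([
  [0,0,0,0,0,0,1],
  [0,0,0,0,0,0,1],
  [0,0,-0.04,0,0,0,1],
  [0,0,-0.04,0,0,0,1],
  [0,0,-0.04,0,0,0,1],
  [0,0,-0.04,0,0,0,1],
  [0,0,-0.04,0,0,0,1],
  [0,0,-0.04,0,0,0,1],
])

```text
t: 13.53
position: [378.0, 388.8, 277.4]
orientation: [0.022, 1.0, 0.0, 0.0]
wrist_force: [1.0, 0.4, -1.0]
grip_width: 1.001
```

```bash
python3 - <<'E'
from h import *
st()
grab('wrist','w9.png')
c=cam('wrist'); s=cam('scene')
# tentative wheel location and elbow-safe
print(proj(c,[423,390,0]))
E
```

```text
t 13.53 p [378.  388.8 277.4] yaw x 177.5 z [ 0.001  0.001 -1.   ] F [ 1.   0.4 -1. ] T [ 0.03 -0.04 -0.  ] g 1.001 q [ 0.69  0.34  1.5   0.    1.3  -0.84]
[277.91670794 201.83129536]
```

View pics/w9.png

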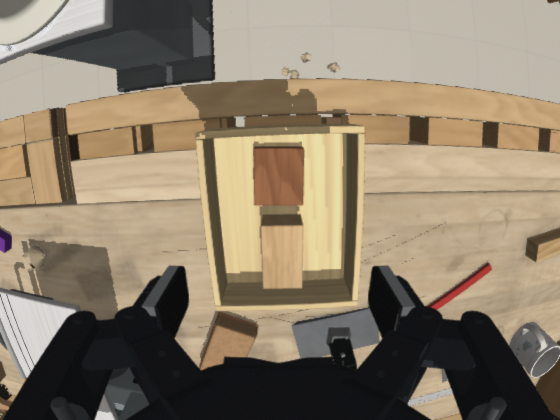

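```bash
python3 - <<'E'
from h import *
go([640,80,430],177.5)
E
```

```text
t 13.58 p [380.3 390.8 285. ] yaw x 177.5 z [ 0.008  0.007 -1.   ] F [ 1.6  1.2 10. ] T [ 0.09 -0.11 -0.02] g 0.999 q [ 0.69  0.34  1.49  0.    1.31 -0.84]
to go (tool m) [-0.2741 -0.2981 -0.145 ] rot deg [0.41 0.46 0.01] rows>= 10.75
```

Request:
servo_tool([
  [-0.025,-0.0271,-0.0132,0,0,0,1],
  [-0.025,-0.0271,-0.0132,0,0,0,1],
  [-0.025,-0.0271,-0.0132,0,0,0,1],
  [-0.025,-0.0271,-0.0132,0,0,0,1],
  [-0.025,-0.0271,-0.0132,0,0,0,1],
  [-0.025,-0.0271,-0.0132,0,0,0,1],
  [-0.025,-0.0271,-0.0132,0,0,0,1],
  [-0.025,-0.0271,-0.0132,0,0,0,1],
])

```text
t: 14.25
position: [569.4, 162.1, 381.4]
orientation: [0.022, 1.0, 0.0, 0.0]
wrist_force: [1.0, 0.9, 0.3]
grip_width: 1.002
```

Request:
servo_tool([
  [-0.025,-0.0271,-0.0132,0,0,0,1],
  [-0.025,-0.0271,-0.0132,0,0,0,1],
  [-0.025,-0.0271,-0.0132,0,0,0,1],
  [0,0,0,0,0,0,1],
  [0,0,0,0,0,0,1],
])

```text
t: 14.67
position: [641.1, 77.7, 420.2]
orientation: [0.023, 1.0, 0.0, 0.0]
wrist_force: [-0.4, 0.0, 0.0]
grip_width: 1.001
```

```bash
python3 - <<'E'
from h import *
st()
c=cam('wrist')
im=grab('wrist','w10.png'); crop(im,150,60,450,285,2.6,'w10z.png')
print(proj(c,[696,81,318]))
crop(grab('scene','s10.png'),130,130,290,250,5,'s10z.png')
crop(grab('side','d10.png'),270,140,370,215,8,'d10z.png')
E
```

```text
t 14.67 p [641.1  77.7 420.2] yaw x 177.4 z [ 0.001  0.    -1.   ] F [-0.4  0.   0. ] T [0.05 0.02 0.03] g 1.001 q [ 0.03  0.42  0.99 -0.    1.73 -1.5 ]
[286.33126269 278.78047808]
```

View pics/w10.png

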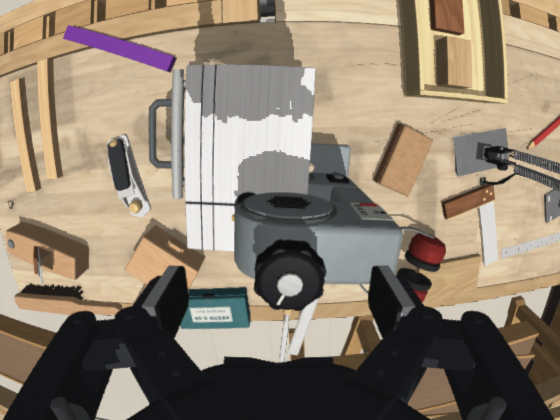

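View pics/s10z.png

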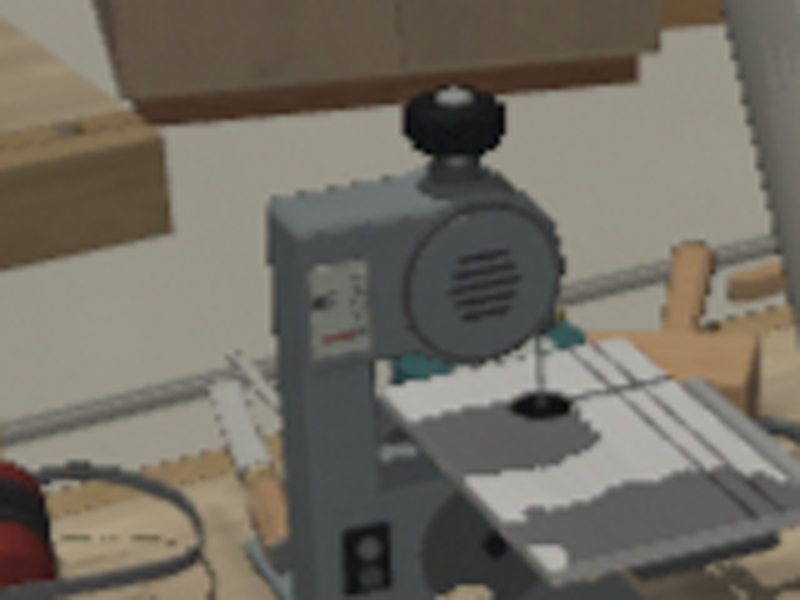

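View pics/d10z.png

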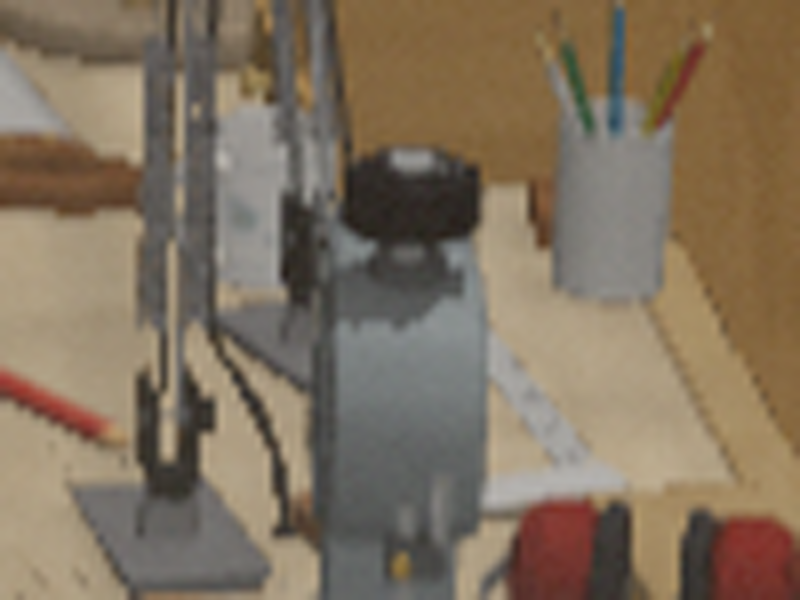

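```bash
python3 - <<'E'
from h import *
np.set_printoptions(precision=1,suppress=True)
s=cam('scene'); d=cam('side'); c=cam('wrist')
print('cap',tri(s,(221,149.4),d,(321.5,160)),tri(s,(221,149.4),c,(290,287)),tri(d,(321.5,160),c,(290,287)))
print('mid',tri(s,(220.8,154.4),d,(321.5,164.1)))
from scipy.optimize import least_squares
f=lambda P:np.concatenate([proj(s,P)-(221,149.4),proj(d,P)-(321.5,160),(proj(c,P)-(290,287))])
r=least_squares(f,[696,81,318]);print(r.x,r.fun)
for z in (305,310,315): print(z,onz(c,290,275,z))
print('top edges cover left/back via wrist:', onz(c,300,222,275))
E
```

```text
cap (array([695.1,  81.2, 332.1]), np.float64(3.8568636710960633)) (array([691.7,  84.4, 332.6]), np.float64(4.277461594185848)) (array([695.5,  86.2, 331.5]), np.float64(2.7632964110537497))
mid (array([695.5,  82.6, 317.4]), np.float64(4.945744384955955))
[693.7  85.8 331.8] [-1.5 -0.1 -0.9  0.2 -0.4  0. ]
305 [697.5  86.9 305. ]
310 [694.8  86.8 310. ]
315 [692.1  86.7 315. ]
top edges cover left/back via wrist: [660.2  98.1 275. ]
```

View pics/w10z.png

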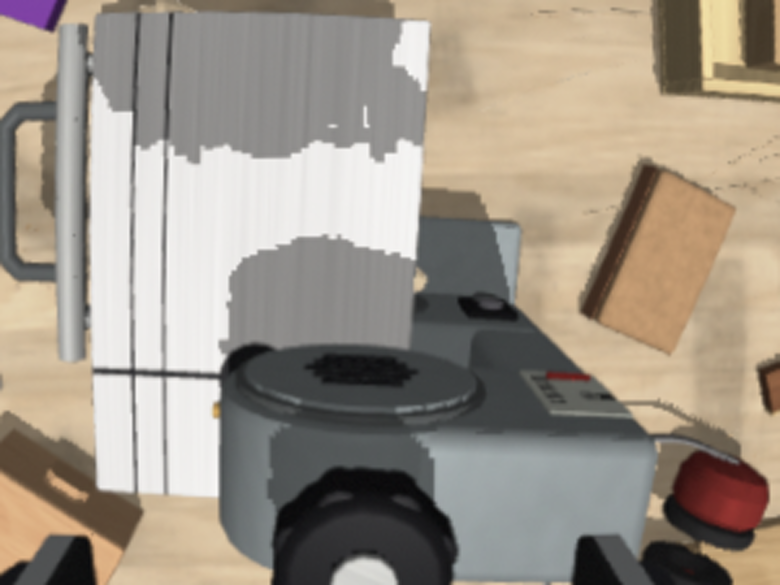

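Request:
servo_tool([
  [0,0,0,0,0,-7.1,1],
  [0,0,0,0,0,-7.1,1],
  [0,0,0,0,0,-7.1,1],
  [0,0,0,0,0,-7.1,1],
  [0,0,0,0,0,-7.1,1],
  [0,0,0,0,0,-7.1,1],
  [0,0,0,0,0,-7.1,1],
  [0,0,0,0,0,-7.1,1],
])

```text
t: 15.48
position: [639.3, 80.6, 419.8]
orientation: [-0.46, 0.888, 0.0, -0.0]
wrist_force: [-0.4, 0.2, -0.0]
grip_width: 1.004
```

```bash
python3 - <<'E'
from h import *
go([694,85,370],-125.5)
E
```

```text
t 15.48 p [639.3  80.6 419.8] yaw x -125.3 z [-0.  0. -1.] F [-0.4  0.2 -0. ] T [ 0.04 -0.01 -0.02] g 1.004 q [ 0.03  0.42  1.    0.    1.73 -2.49]
to go (tool m) [-0.0351 -0.0421  0.0498] rot deg [ 0.03 -0.01  0.25] rows>= 1.85
```

Request:
servo_tool([
  [-0.0175,-0.021,0,0,0,0,1],
  [-0.0175,-0.021,0.02,0,0,0,1],
  [0,0,0.02,0,0,0,1],
  [0,0,0.01,0,0,0,1],
  [0,0,0,0,0,0,1],
  [0,0,0,0,0,0,1],
])

```text
t: 15.98
position: [693.9, 83.9, 370.3]
orientation: [-0.457, 0.89, 0.0, -0.0]
wrist_force: [0.3, 0.7, 0.5]
grip_width: 1.002
```

```bash
python3 - <<'E'
from h import *
go([694,85,310],-125.5)
c=cam('wrist')
grab('wrist','w11.png'); print(proj(c,[694,85,328]),proj(c,[694,85,332]))
E
```

```text
t 15.98 p [693.9  83.9 370.3] yaw x -125.7 z [-0.001  0.    -1.   ] F [0.3 0.7 0.5] T [ 0.04  0.01 -0.03] g 1.002 q [ 0.03  0.53  0.93  0.    1.68 -2.48]
to go (tool m) [-0.001   0.0005  0.0603] rot deg [ 0.03 -0.02 -0.15] rows>= 1.51
[278.79190043 249.30015243] [278.80795762 252.12171934]
```

View pics/w11.png

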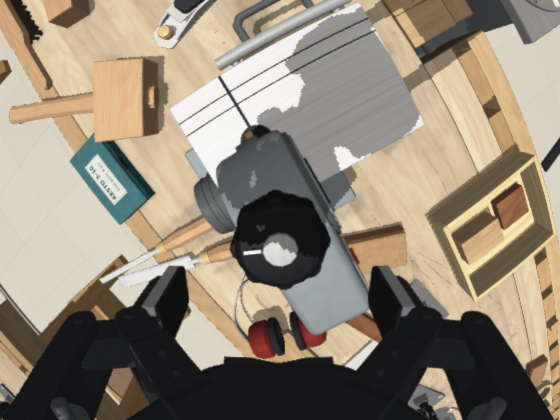

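Request:
servo_tool([
  [-0.001,0.0005,0.03,0,0,0,1],
  [0,0,0.03,0,0,0,1],
  [0,0,0,0,0,0,1],
  [0,0,0,0,0,0,-1],
  [0,0,0,0,0,0,-1],
  [0,0,0,0,0,0,-1],
  [0,0,0,0,0,0,-1],
  [0,0,0,0,0,0,-1],
])

```text
t: 16.7
position: [694.0, 85.7, 313.7]
orientation: [-0.457, 0.89, 0.001, 0.001]
wrist_force: [-16.1, 6.7, 14.8]
grip_width: 0.678
```

```bash
python3 - <<'E'
from h import *
st()
E
```

```text
t 16.7 p [694.   85.7 313.7] yaw x -125.6 z [ 0.001  0.002 -1.   ] F [-16.1   6.7  14.8] T [1.62 3.31 0.01] g 0.678 q [ 0.04  0.56  1.04  0.    1.55 -2.48]
```

Request:
servo_tool([
  [0,0.003,-0.003,0,0,0,-1],
  [0,0,0,0,0,5,-1],
  [0,0,0,0,0,5,-1],
  [0,0,0,0,0,5,-1],
])

```text
t: 17.03
position: [694.1, 85.5, 314.1]
orientation: [-0.334, 0.943, -0.001, 0.002]
wrist_force: [14.0, -5.9, -16.1]
grip_width: 0.674
```

```bash
python3 - <<'E'
from h import *
st()
E
```

```text
t 17.03 p [694.1  85.5 314.1] yaw x -141.0 z [ 0.004 -0.001 -1.   ] F [ 14.   -5.9 -16.1] T [-0.07 -1.53  0.19] g 0.674 q [ 0.04  0.55  1.04 -0.    1.55 -2.21]
```

Request:
servo_tool([
  [-0.0007,-0.0013,0.0016,0,0,0,-1],
  [0,0,0,0,0,6,-1],
  [0,0,0,0,0,6,-1],
  [0,0,0,0,0,6,-1],
  [0,0,0,0,0,6,-1],
])

```text
t: 17.45
position: [694.6, 84.9, 313.9]
orientation: [-0.131, 0.991, -0.001, 0.002]
wrist_force: [-0.9, -7.2, 2.7]
grip_width: 0.675
```

```bash
python3 - <<'E'
from h import *
st()
grab('wrist','w12.png')
E
```

```text
t 17.45 p [694.6  84.9 313.9] yaw x -165.0 z [ 0.003 -0.001 -1.   ] F [-0.9 -7.2  2.7] T [-0.22  0.34  0.28] g 0.675 q [ 0.04  0.55  1.04 -0.    1.55 -1.8 ]
```

View pics/w12.png

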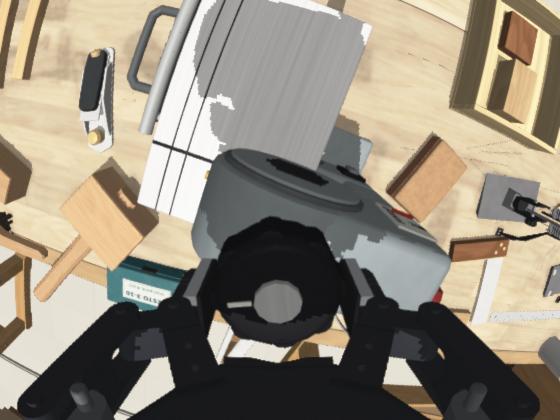

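Request:
servo_tool([
  [0,0,0,0,0,7,-1],
  [0,0,0,0,0,7,-1],
  [0,0,0,0,0,7,-1],
  [0,0,0,0,0,7,-1],
  [0,0,0,0,0,7,-1],
  [0,0,0,0,0,7,-1],
  [0,0,0,0,0,7,-1],
])

```text
t: 18.08
position: [694.5, 83.6, 313.9]
orientation: [0.293, 0.956, -0.001, 0.002]
wrist_force: [-4.0, -16.9, 2.6]
grip_width: 0.681
```

```bash
python3 - <<'E'
from h import *
st()
E
```

```text
t 18.08 p [694.5  83.6 313.9] yaw x 145.9 z [ 0.003 -0.003 -1.   ] F [ -4.  -16.9   2.6] T [-1.95  0.3   0.34] g 0.681 q [ 0.04  0.55  1.04 -0.    1.55 -0.94]
```

Request:
servo_tool([
  [-0.0006,-0.0014,0,0,0,0,-1],
  [0,0,0,0,0,7,-1],
  [0,0,0,0,0,7,-1],
  [0,0,0,0,0,7,-1],
  [0,0,0,0,0,7,-1],
  [0,0,0,0,0,7,-1],
  [0,0,0,0,0,0,-1],
])

```text
t: 18.67
position: [693.7, 82.8, 313.9]
orientation: [0.568, 0.823, -0.0, 0.001]
wrist_force: [-7.5, -9.5, 4.8]
grip_width: 0.678
```

```bash
python3 - <<'E'
from h import *
import time
st()
grab('wrist','w13.png')
for i in range(3): st(); optics.grab_frame('wrist')
crop(grab('scene','s13.png'),130,130,290,250,5,'s13z.png')
E
```

```text
t 18.67 p [693.7  82.8 313.9] yaw x 110.8 z [ 0.002 -0.002 -1.   ] F [-7.5 -9.5  4.8] T [-1.28  0.66 -0.32] g 0.678 q [ 0.03  0.55  1.04 -0.    1.55 -0.33]
t 18.72 p [693.7  82.8 313.9] yaw x 111.2 z [ 0.002 -0.002 -1.   ] F [-8.6 -9.5  5.3] T [-1.31  0.68 -0.33] g 0.678 q [ 0.03  0.55  1.04 -0.    1.55 -0.34]
t 18.77 p [693.7  82.8 313.9] yaw x 111.3 z [ 0.002 -0.002 -1.   ] F [-7.9 -9.2  5.3] T [-1.31  0.7  -0.32] g 0.675 q [ 0.03  0.55  1.04 -0.    1.55 -0.34]
t 18.82 p [693.7  82.8 313.9] yaw x 111.3 z [ 0.002 -0.002 -1.   ] F [-7.8 -9.4  5.4] T [-1.29  0.67 -0.36] g 0.677 q [ 0.03  0.55  1.04 -0.    1.55 -0.34]
```

View pics/s13z.png

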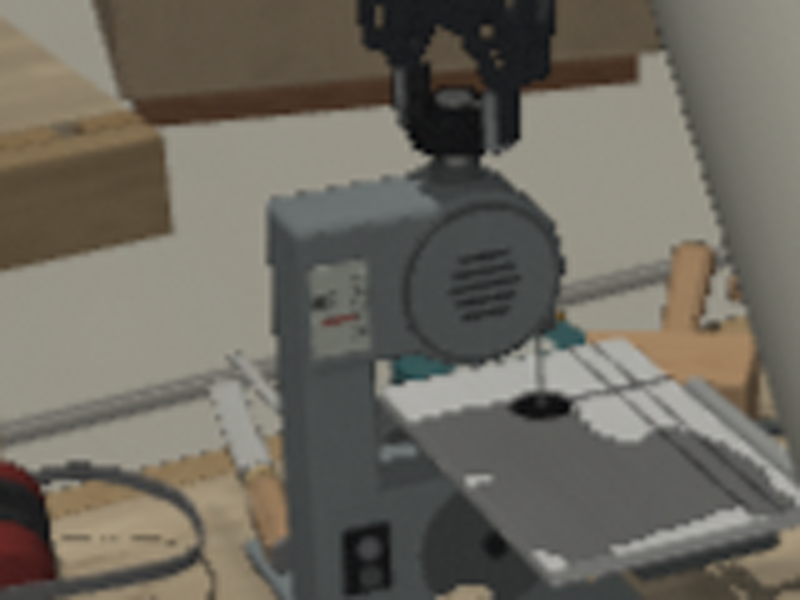

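View pics/w13.png

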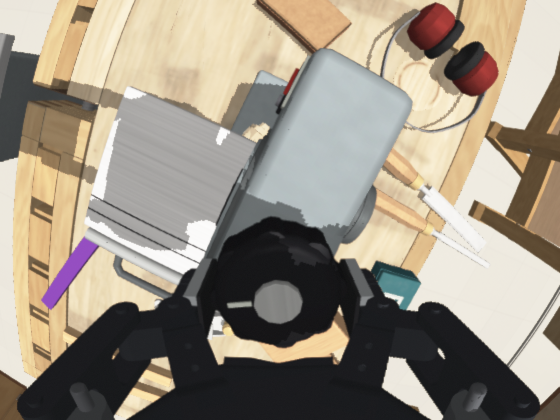

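Request:
servo_tool([
  [-0.0005,-0.001,0,0,0,7,-1],
  [0,0,0,0,0,7,-1],
  [0,0,0,0,0,7,-1],
  [0,0,0,0,0,7,-1],
  [0,0,0,0,0,7,-1],
  [0,0,0,0,0,7,-1],
  [0,0,0,0,0,7,-1],
  [0,0,0,0,0,7,-1],
])

```text
t: 19.58
position: [692.1, 82.8, 313.8]
orientation: [0.887, 0.462, -0.0, 0.0]
wrist_force: [-15.7, -2.9, 8.3]
grip_width: 0.68
```

```bash
python3 - <<'E'
from h import *
st()
grab('wrist','w14.png')
im=grab('scene','s14.png')
crop(im,180,170,220,205,16,'s14z.png')
crop(cv2.imread('pics/s13.png')[:,:,::-1],180,170,220,205,16,'s13zz.png')
st()
E
```

```text
t 19.58 p [692.1  82.8 313.8] yaw x 55.1 z [ 0.    -0.001 -1.   ] F [-15.7  -2.9   8.3] T [-0.89  1.89  0.47] g 0.68 q [ 0.03  0.55  1.04 -0.    1.55  0.64]
t 19.68 p [692.1  82.8 313.8] yaw x 55.1 z [ 0.    -0.001 -1.   ] F [-14.3  -4.    7.8] T [-0.89  1.75 -0.24] g 0.675 q [ 0.03  0.55  1.04 -0.    1.55  0.64]
```

View pics/s14z.png

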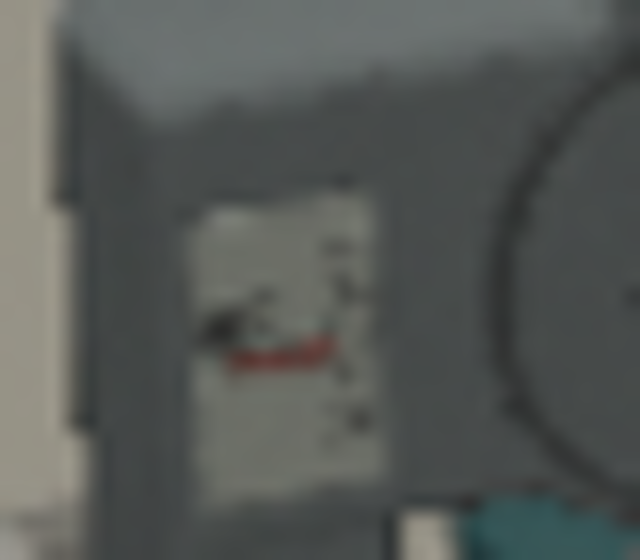

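View pics/w14.png

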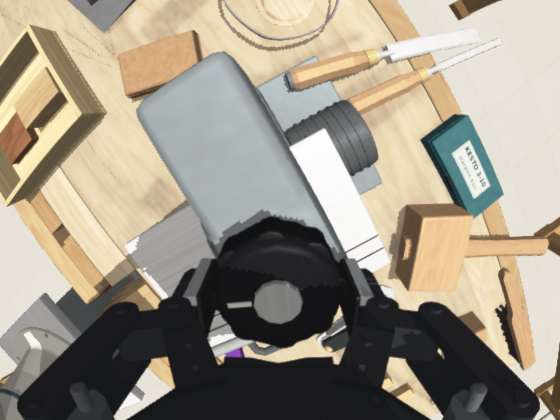

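```bash
cat > gauge.py <<'E'
from h import *
def gp(fn):
    im=cv2.imread('pics/'+fn).astype(float)[170:205,180:220]
    r=np.clip(im[:,:,2]-(im[:,:,0]+im[:,:,1])/2-8,0,None)
    r[:, :13]=0; r[:,22:]=0
    ys,xs=np.mgrid[170:205,180:220]
    return (xs*r).sum()/r.sum(),(ys*r).sum()/r.sum(),r.sum()
if __name__=='__main__':
    import sys
    for f in sys.argv[1:]: print(f,gp(f))
E
python3 gauge.py scene0.png s10.png s13.png s14.png
```

```text
scene0.png (np.float64(197.48942598187313), np.float64(196.91842900302115), np.float64(165.5))
s10.png (np.float64(197.48104956268222), np.float64(196.93002915451896), np.float64(171.5))
s13.png (np.float64(197.24802110817942), np.float64(193.50131926121372), np.float64(189.5))
s14.png (np.float64(197.38095238095238), np.float64(191.8068783068783), np.float64(189.0))
```

Request:
servo_tool([
  [-0.001,-0.001,0,0,0,7,-1],
  [0,0,0,0,0,7,-1],
  [0,0,0,0,0,7,-1],
  [0,0,0,0,0,7,-1],
  [0,0,0,0,0,7,-1],
  [0,0,0,0,0,7,-1],
  [0,0,0,0,0,7,-1],
  [0,0,0,0,0,7,-1],
])

```text
t: 20.35
position: [691.2, 84.1, 313.9]
orientation: [1.0, -0.008, 0.001, -0.001]
wrist_force: [-8.3, 9.2, 6.0]
grip_width: 0.677
```

```bash
python3 - <<'E'
from h import *
st()
im=grab('scene','s15.png')
crop(im,180,170,220,205,16,'s15z.png')
st()
E
python3 gauge.py s15.png
```

```text
t 20.35 p [691.2  84.1 313.9] yaw x -0.9 z [ 0.002  0.001 -1.   ] F [-8.3  9.2  6. ] T [0.59 1.34 0.58] g 0.677 q [0.03 0.55 1.05 0.   1.54 1.62]
t 20.4 p [691.2  84.1 313.9] yaw x -1.5 z [ 0.002  0.001 -1.   ] F [-7.5  8.5  6.6] T [ 0.34  1.36 -0.17] g 0.676 q [0.03 0.55 1.05 0.   1.54 1.63]
s15.png (np.float64(196.97230769230768), np.float64(190.4276923076923), np.float64(162.5))
```

View pics/s15z.png

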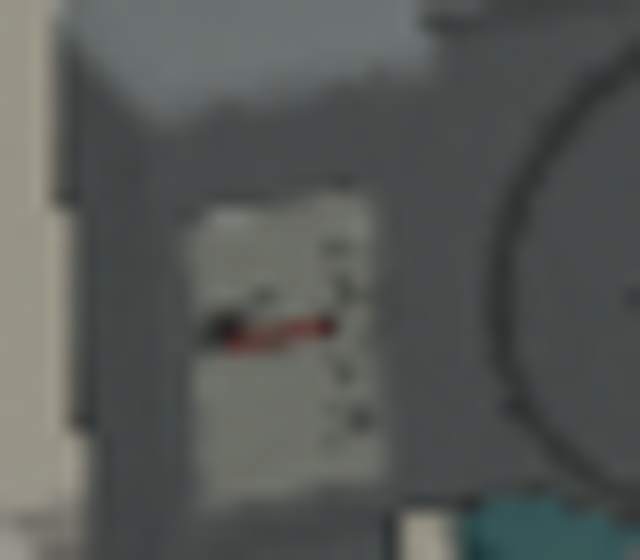

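Request:
servo_tool([
  [0,0,0,0,0,0,1],
  [0,0,0,0,0,0,1],
  [0,0,0,0,0,0,1],
  [0,0,-0.02,0,0,0,1],
  [0,0,-0.04,0,0,0,1],
  [0,0,-0.04,0,0,0,1],
  [-0.03,0,0,0,0,0,1],
  [-0.04,0,0,0,0,0,1],
])

```text
t: 21.07
position: [624.2, 83.5, 414.3]
orientation: [1.0, -0.006, 0.004, -0.0]
wrist_force: [0.2, -0.3, -1.0]
grip_width: 0.997
```

Request:
servo_tool([
  [0,0,0,0,0,-7.1,1],
  [0,0,0,0,0,-7.1,1],
  [0,0,0,0,0,-7.1,1],
  [0,0,0,0,0,-7.1,1],
  [0,0,0,0,0,-7.1,1],
  [0,0,0,0,0,-7.1,1],
  [0,0,0,0,0,-7.1,1],
  [0,0,0,0,0,-7.1,1],
])

```text
t: 21.73
position: [621.7, 83.6, 412.0]
orientation: [0.881, 0.473, 0.001, 0.0]
wrist_force: [-0.2, -0.8, -0.1]
grip_width: 1.001
```

Request:
servo_tool([
  [0,0,0,0,0,-7.1,1],
  [0,0,0,0,0,-7.1,1],
  [0,0,0,0,0,-7.1,1],
  [0,0,0,0,0,-7.1,1],
  [0,0,0,0,0,-7.1,1],
  [0,0,0,0,0,-7.1,1],
  [0,0,0,0,0,-7.1,1],
  [0,0,0,0,0,-7.1,1],
])

```text
t: 22.4
position: [621.7, 83.6, 412.0]
orientation: [0.55, 0.835, 0.0, 0.001]
wrist_force: [-0.5, 0.1, 0.1]
grip_width: 0.997
```

Request:
servo_tool([
  [0,0,0,0,0,-7.1,1],
  [0,0,0,0,0,-7.1,1],
  [0,0,0,0,0,-7.1,1],
  [0,0,0,0,0,-7.1,1],
  [0,0,0,0,0,-7.1,1],
  [0,0,0,0,0,-7.1,1],
  [0,0,0,0,0,-7.1,1],
  [0,0,0,0,0,-7.1,1],
])

```text
t: 23.07
position: [621.7, 83.6, 412.0]
orientation: [0.086, 0.996, 0.0, 0.001]
wrist_force: [-0.2, 1.2, 0.9]
grip_width: 1.001
```

```bash
python3 - <<'E'
from h import *
st()
# desired: camera at distance D from gauge, pick tilt
s=read_state(); r=R.from_quat(s['orientation']); c=cam('wrist')
off=r.inv().apply(c['position']-s['position']); vd=r.inv().apply(-c['R'][:,2]); print('cam off tool',off,'view',vd)
base=ori(np.radians(180))
g=np.array([652,122,230.])
for tilt in (30,40,50):
  for sg in (1,-1):
    rr=base*R.from_euler('y',sg*tilt,degrees=True)
    v=rr.apply(vd); pos=g-220*v-rr.apply(off); print(tilt,sg,'view',v.round(2),'tcp',pos.round(0),'z',rr.as_matrix()[:,2].round(2))
E
```

```text
t 23.07 p [621.7  83.6 412. ] yaw x 170.1 z [ 0.001 -0.    -1.   ] F [-0.2  1.2  0.9] T [ 0.02 -0.02  0.  ] g 1.001 q [ 0.04  0.39  1.06 -0.    1.69 -1.36]
cam off tool [  75.86186264   -1.22518979 -132.01248545] view [-2.95164961e-01  8.24782266e-04  9.55445951e-01]
30 1 view [-0.22  0.   -0.98] tcp [701. 123. 292.] z [-0.5   0.   -0.87]
30 -1 view [ 0.73  0.   -0.68] tcp [622. 123. 303.] z [ 0.5  -0.   -0.87]
40 1 view [-0.39  0.   -0.92] tcp [711. 123. 283.] z [-0.64  0.   -0.77]
40 -1 view [ 0.84  0.   -0.54] tcp [610. 123. 297.] z [ 0.64 -0.   -0.77]
50 1 view [-0.54  0.   -0.84] tcp [719. 123. 272.] z [-0.77  0.   -0.64]
50 -1 view [ 0.92  0.   -0.39] tcp [599. 123. 289.] z [ 0.77 -0.   -0.64]
```

Request:
servo_tool([
  [0.033,0.0135,0,0,0,-5,1],
  [0.033,0.0135,0,0,-7,0,1],
  [0,0,0,0,-7,0,1],
  [0,0,0,0,-7,0,1],
  [0,0,0,0,-7,0,1],
  [0,0,0,0,-7,0,1],
  [0.04,0,0.057,0,0,0,1],
  [0,0,0,0,0,0,1],
])

```text
t: 23.73
position: [557.7, 118.2, 364.3]
orientation: [0.043, 0.955, -0.015, 0.293]
wrist_force: [-2.2, 0.3, -3.0]
grip_width: 1.001
```

Request:
servo_tool([
  [0,0,0,0,0,0,1],
])

```text
t: 23.82
position: [561.1, 118.3, 369.2]
orientation: [0.044, 0.954, -0.014, 0.295]
wrist_force: [0.6, -0.5, 1.1]
grip_width: 1.001
```

```bash
python3 - <<'E'
from h import *
st()
im=grab('wrist','w16.png')
c=cam('wrist'); u,v=proj(c,[652,122,230]).astype(int); print(u,v, c['position'])
u0=max(0,u-70);v0=max(0,v-55)
crop(im,u0,v0,u0+140,v0+105,5.5,'w16z.png')
E
```

```text
t 23.82 p [561.1 118.3 369.2] yaw x 174.8 z [ 0.562 -0.053 -0.825] F [ 0.6 -0.5  1.1] T [0.03 0.23 0.03] g 1.001 q [ 0.2   0.1   1.74 -0.24  0.74 -1.15]
291 186 [425.62607376 130.04668321 437.24349191]
```

View pics/w16z.png

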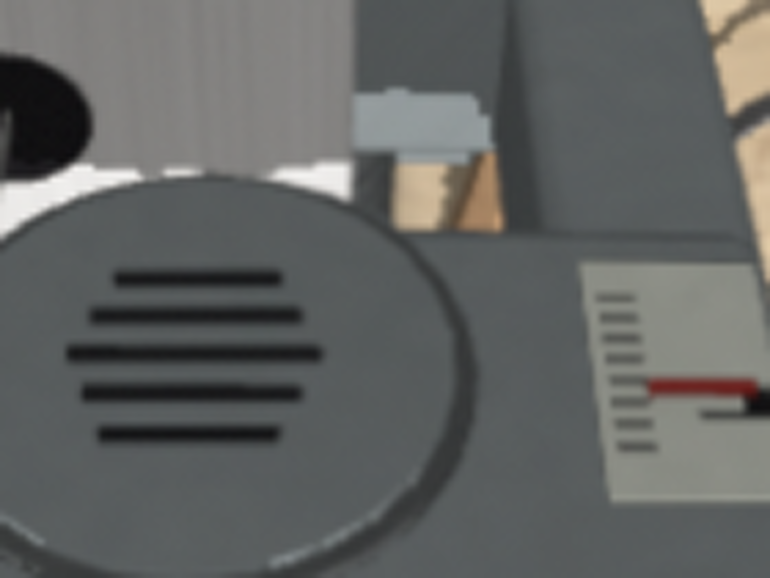

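View pics/w16.png

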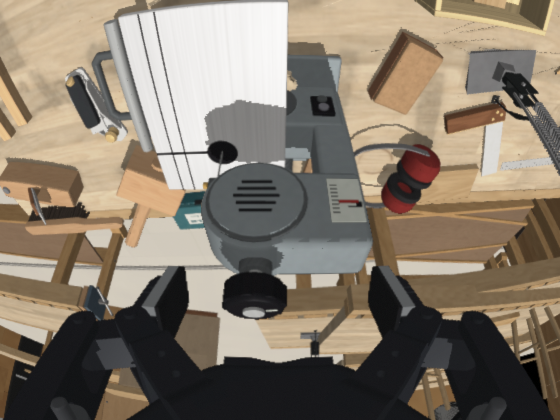

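```bash
python3 - <<'E'
from h import *
im=cv2.imread('pics/w16.png')[:,:,::-1]
crop(im[::-1,::-1],185,190,245,250,10,'w16g.png')
E
```

```text
(no output)
```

View pics/w16g.png

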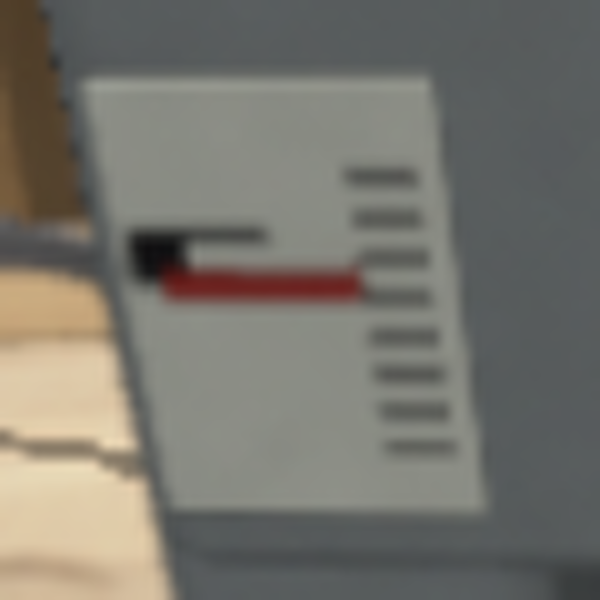

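Request:
servo_tool([
  [0.019,0,0.0275,0,0,0,1],
  [0.019,0,0.0275,0,0,0,1],
  [0.019,0,0.0275,0,0,0,1],
  [0,0,0,0,-5,0,1],
  [0,0,0,0,-5,0,1],
  [0,0,0,0,-5,0,1],
  [0,0,0,0,0,0,1],
  [0,0,0,0,0,0,1],
])

```text
t: 24.53
position: [565.5, 109.5, 271.6]
orientation: [0.05, 0.93, -0.03, 0.363]
wrist_force: [0.1, -0.4, 0.7]
grip_width: 1.002
```

```bash
python3 - <<'E'
from h import *
st()
im=grab('wrist','w17.png')
c=cam('wrist'); u,v=proj(c,[652,122,235]).astype(int); print(u,v, c['position'])
j=im[::-1,::-1]; u,v=559-u,419-v
print(u,v)
crop(j,max(0,u-60),max(0,v-45),u+60,v+45,6.5,'w17g.png')
E
```

```text
t 24.53 p [565.5 109.5 271.6] yaw x 174.4 z [ 0.672 -0.092 -0.735] F [ 0.1 -0.4  0.7] T [0.03 0.32 0.02] g 1.002 q [ 0.22  0.23  1.99 -0.88  0.31 -0.48]
310 269 [421.05587362 125.88238745 317.88390301]
249 150
```

View pics/w17g.png

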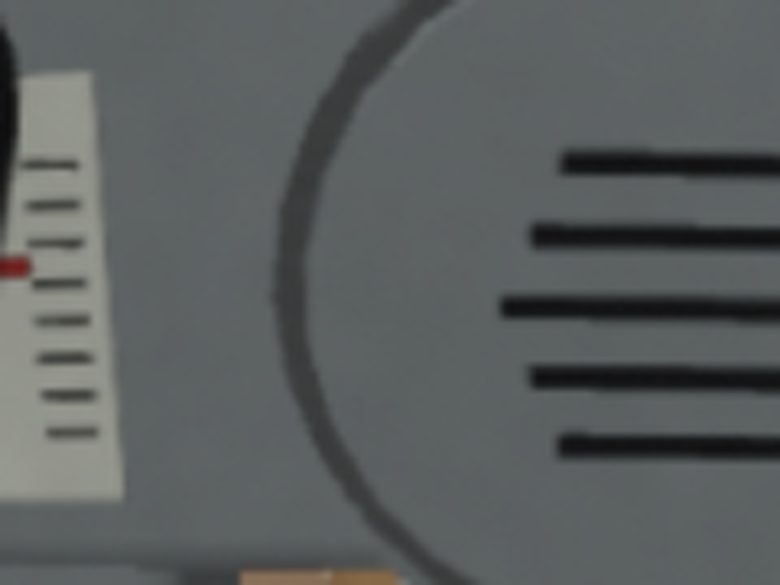

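Request:
servo_tool([
  [0,0,0,0,5,0,1],
  [0,0,0,0,5,0,1],
  [0,0,0,0,5,0,1],
  [-0.019,0,-0.0275,0,0,0,1],
  [-0.019,0,-0.0275,0,0,0,1],
  [-0.019,0,-0.0275,0,0,0,1],
  [-0.019,0,-0.0275,0,0,0,1],
  [-0.019,0,-0.0275,0,0,0,1],
])

```text
t: 25.25
position: [572.2, 110.1, 440.7]
orientation: [0.055, 0.959, -0.029, 0.277]
wrist_force: [0.9, 0.6, -0.4]
grip_width: 0.997
```

```bash
python3 - <<'E'
from h import *
go([600,84,400],175)
E
```

```text
t 25.25 p [572.2 110.1 440.7] yaw x 174.0 z [ 0.529 -0.087 -0.844] F [ 0.9  0.6 -0.4] T [0.06 0.18 0.05] g 0.997 q [ 0.19  0.07  1.55 -0.22  0.99 -1.19]
to go (tool m) [-0.0039 -0.0215  0.0514] rot deg [-1.99 32.33 -1.51] rows>= 4.63
```

Request:
servo_tool([
  [0,0,0,-0.4,6.5,-0.3,1],
  [0,0,0,-0.4,6.5,-0.3,1],
  [0,0,0,-0.4,6.5,-0.3,1],
  [0,0,0,-0.4,6.5,-0.3,1],
  [0,0,0,-0.4,6.3,-0.3,1],
  [0,0,0,0,0,0,1],
  [0,0,0,0,0,0,1],
])

```text
t: 25.83
position: [573.7, 109.4, 437.5]
orientation: [0.044, 0.999, 0.0, 0.001]
wrist_force: [0.0, -0.2, 0.2]
grip_width: 1.001
```

```bash
python3 - <<'E'
from h import *
go([693,84.5,370],175)
E
```

```text
t 25.83 p [573.7 109.4 437.5] yaw x 174.9 z [ 0.003  0.001 -1.   ] F [ 0.  -0.2  0.2] T [ 0.02 -0.04  0.03] g 1.001 q [ 0.09  0.31  1.12  0.    1.71 -1.4 ]
to go (tool m) [-0.1208 -0.0143  0.0678] rot deg [ 0.06  0.15 -0.07] rows>= 3.48
```

Request:
servo_tool([
  [-0.04,-0.0048,0,0,0,0,1],
  [-0.04,-0.0048,0.01,0,0,0,1],
  [-0.0408,-0.0047,0.02,0,0.15,0,1],
  [0,0,0.0378,0,0,0,1],
  [0,0,0,0,0,0,1],
  [0,0,0,0,0,0,1],
])

```text
t: 26.33
position: [686.6, 84.3, 371.4]
orientation: [0.045, 0.999, -0.001, -0.001]
wrist_force: [0.3, 0.5, 1.4]
grip_width: 1.003
```

```bash
python3 - <<'E'
from h import *
go([693,84.5,313.5],175)
c=cam('wrist'); im=grab('wrist'); crop(im,180,180,380,330,4,'w18z.png'); print((proj(c,[693,84.5,328])-[180,180])*4)
E
```

```text
t 26.33 p [686.6  84.3 371.4] yaw x 174.8 z [-0.003 -0.002 -1.   ] F [0.3 0.5 1.4] T [ 0.03  0.   -0.  ] g 1.003 q [ 0.04  0.52  0.95 -0.    1.67 -1.44]
to go (tool m) [-0.0065  0.0009  0.0579] rot deg [-0.12 -0.15 -0.17] rows>= 1.46
[404.9900991  305.39557123]
```

View pics/w18z.png

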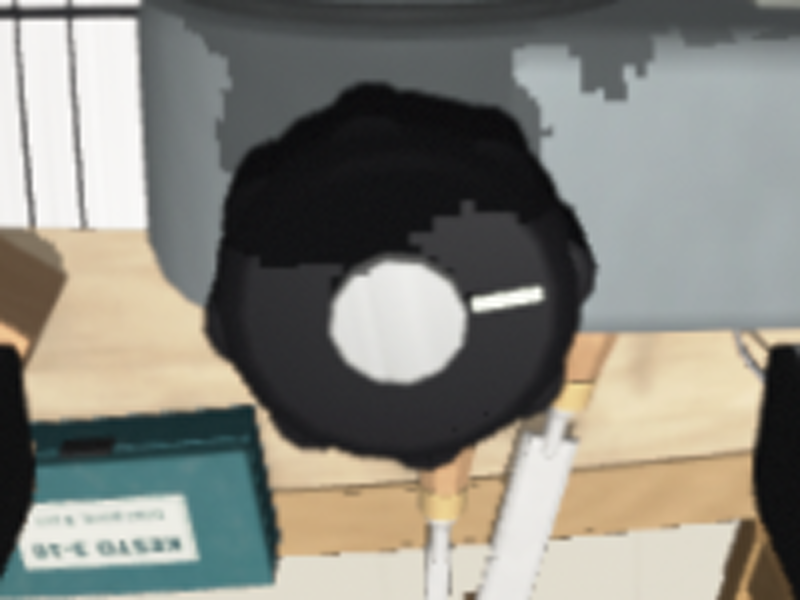

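Request:
servo_tool([
  [-0.0065,0.001,0.03,0,0,0,1],
  [0,0,0.027,0,0,0,1],
  [0,0,0,0,0,0,1],
  [0,0,0,0,0,0,-1],
  [0,0,0,0,0,0,-1],
  [0,0,0,0,0,0,-1],
  [0,0,0,0,0,0,-1],
  [0,0,0,0,0,0,-1],
])

```text
t: 27.05
position: [694.8, 84.1, 318.9]
orientation: [0.046, 0.999, -0.001, 0.002]
wrist_force: [-3.6, 2.1, 12.6]
grip_width: 0.68
```

```bash
python3 - <<'E'
from h import *
st()
E
```

```text
t 27.05 p [694.8  84.1 318.9] yaw x 174.7 z [ 0.004 -0.003 -1.   ] F [-3.6  2.1 12.6] T [0.46 0.7  0.02] g 0.68 q [ 0.04  0.55  1.03 -0.    1.56 -1.44]
```

Request:
servo_tool([
  [0,0,-0.001,0,0,5,-1],
  [0,0,0,0,0,6,-1],
  [0,0,0,0,0,6,-1],
  [0,0,0,0,0,6,-1],
  [0,0,0,0,0,6,-1],
])

```text
t: 27.47
position: [694.5, 83.3, 319.0]
orientation: [0.297, 0.955, -0.002, 0.002]
wrist_force: [-4.6, -4.7, 6.1]
grip_width: 0.674
```

```bash
python3 - <<'E'
from h import *
st(); grab('scene','s19.png'); st()
E
python3 gauge.py s15.png s19.png
```

```text
t 27.47 p [694.5  83.3 319. ] yaw x 145.4 z [ 0.002 -0.004 -1.   ] F [-4.6 -4.7  6.1] T [-0.75  0.75  0.65] g 0.674 q [ 0.04  0.55  1.03 -0.    1.56 -0.93]
t 27.52 p [694.5  83.3 319. ] yaw x 144.9 z [ 0.002 -0.004 -1.   ] F [-3.5 -3.   5.5] T [-0.56  0.59 -0.13] g 0.677 q [ 0.04  0.55  1.03 -0.    1.56 -0.92]
s15.png (np.float64(196.97230769230768), np.float64(190.4276923076923), np.float64(162.5))
s19.png (np.float64(196.48238482384824), np.float64(189.6341463414634), np.float64(184.5))
```

Request:
servo_tool([
  [0,0,0,0,0,0,1],
  [0,0,0,0,0,0,1],
  [0,0,0,0,0,0,1],
  [0,0,-0.02,0,0,0,1],
  [0,0,-0.04,0,0,0,1],
  [0,0,-0.04,0,0,-7,1],
  [0,0,0,0,0,-7,1],
  [0,0,0,0,0,-7,1],
])

```text
t: 28.18
position: [695.1, 84.1, 419.4]
orientation: [0.112, 0.994, -0.001, 0.002]
wrist_force: [-0.7, 0.4, -0.8]
grip_width: 1.004
```

Request:
servo_tool([
  [0.03,0,0,0,0,-7,1],
  [0.04,0,0,0,0,0,1],
  [0.04,0.03,0,0,-7,0,1],
  [0,0,0,0,-7,0,1],
  [0,0,0,0,-7,0,1],
  [0,0,0,0,-7,0,1],
  [0,0,0,0,-7,0,1],
  [0.04,0,0.04,0,0,0,1],
])

```text
t: 28.85
position: [590.8, 123.6, 381.9]
orientation: [0.051, 0.951, -0.017, 0.304]
wrist_force: [3.0, -0.4, 1.2]
grip_width: 1.005
```

Request:
servo_tool([
  [0,0,0,0,0,0,1],
  [0,0,0,0,0,0,1],
])

```text
t: 29.02
position: [589.1, 122.2, 374.2]
orientation: [0.052, 0.955, -0.019, 0.293]
wrist_force: [-0.1, -0.6, 0.5]
grip_width: 0.997
```

```bash
python3 - <<'E'
from h import *
st()
im=grab('wrist','w20.png')
c=cam('wrist'); u,v=proj(c,[652,132,235]).astype(int); print(u,v, c['position'])
j=im[::-1,::-1]; u,v=559-u,419-v
crop(j,max(0,u-45),max(0,v-35),u+45,v+35,8,'w20g.png')
E
```

```text
t 29.02 p [589.1 122.2 374.2] yaw x 173.9 z [ 0.557 -0.066 -0.828] F [-0.1 -0.6  0.5] T [0.08 0.25 0.04] g 0.997 q [ 0.2   0.14  1.67 -0.25  0.78 -1.13]
298 164 [454.65280893 136.58853636 443.02299799]
```

View pics/w20g.png

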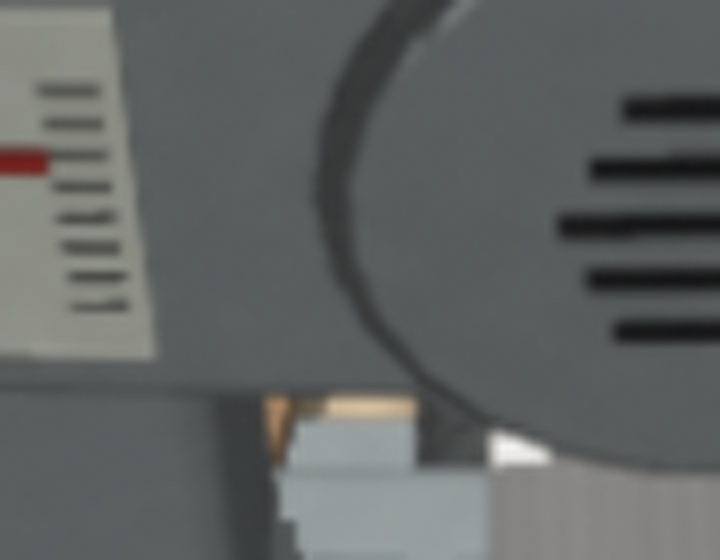

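Request:
servo_tool([
  [0,0,-0.03,0,7,0,1],
  [0,0,0,0,7,0,1],
  [0,0,0,0,7,0,1],
  [0,0,0,0,7,0,1],
  [0,0,0,0,6,0,0.2],
  [0,0,0,0,0,0,-0.4],
  [0,0,0,0,0,0,-0.4],
])

```text
t: 29.65
position: [580.6, 122.5, 394.1]
orientation: [0.057, 0.998, -0.004, 0.02]
wrist_force: [-0.5, -0.2, -0.1]
grip_width: 0.606
```

```bash
python3 - <<'E'
from h import *
go([577,-101,220],174.6)
E
```

```text
t 29.65 p [580.6 122.5 394.1] yaw x 173.5 z [ 0.039 -0.01  -0.999] F [-0.5 -0.2 -0.1] T [ 0.02 -0.01 -0.01] g 0.606 q [ 0.12  0.32  1.21 -0.01  1.57 -1.34]
to go (tool m) [-0.0148 -0.2216  0.176 ] rot deg [-0.32  2.29 -1.14] rows>= 7.08
```

Request:
servo_tool([
  [-0.0025,-0.037,0.01,0,2.2,-1.1,-0.4],
  [-0.0025,-0.037,0.01,0,0,0,-0.4],
  [-0.0025,-0.037,0.02,0,0,0,-0.4],
  [-0.0025,-0.037,0.02,0,0,0,-0.4],
  [-0.0025,-0.037,0.02,0,0,0,-0.4],
  [-0.0025,-0.037,0.02,0,0,0,-0.4],
  [0,0,0.03,0,0,0,-0.4],
  [0,0,0.03,0,0,0,-0.4],
])

```text
t: 30.32
position: [571.9, -101.2, 236.3]
orientation: [0.048, 0.999, -0.004, 0.002]
wrist_force: [0.6, 0.5, 1.0]
grip_width: 0.298
```

Request:
servo_tool([
  [0,0,0,0,0,0,-0.4],
  [0,0,0,0,0,0,-0.4],
])

```text
t: 30.48
position: [571.0, -98.7, 236.1]
orientation: [0.047, 0.999, -0.003, -0.001]
wrist_force: [-0.6, 0.5, 0.7]
grip_width: 0.302
```

```bash
python3 - <<'E'
from h import *
go([577,-101,93],174.6)
c=cam('wrist'); grab('wrist','w21.png'); print(proj(c,[577,-101,106.5]),proj(c,[540,-97.5,106.5]),proj(c,[616.5,-104.5,106.5]))
E
```

```text
t 30.48 p [571.  -98.7 236.1] yaw x 174.6 z [-0.002 -0.007 -1.   ] F [-0.6  0.5  0.7] T [-0.    0.    0.01] g 0.302 q [-0.27  0.44  1.47 -0.01  1.24 -1.74]
to go (tool m) [-0.0064 -0.0007  0.1431] rot deg [-0.4  -0.08  0.01] rows>= 3.58
[278.24896518 212.6051042 ] [278.2236428  169.03775903] [278.53712753 255.36805018]
```

View pics/w21.png

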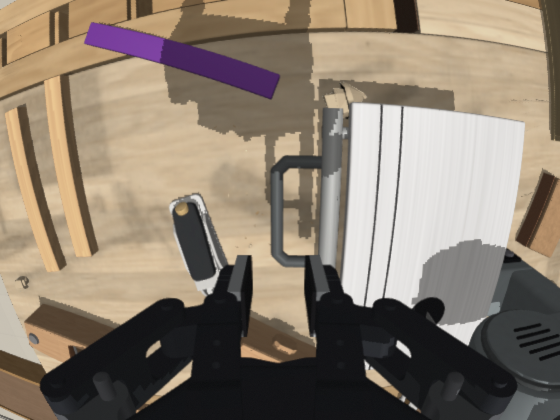

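Request:
servo_tool([
  [-0.003,-0.0005,0.036,-0.4,0,0,-0.4],
  [-0.003,0,0.036,0,0,0,-0.4],
  [0,0,0.036,0,0,0,-0.4],
  [0,0,0.034,0,0,0,-0.4],
  [0,0,0,0,0,0,-0.4],
  [0,0,0,0,0,0,-1],
  [0,0,0,0,0,0,-1],
  [0,0,0,0,0,0,-1],
])

```text
t: 31.2
position: [578.3, -101.5, 95.3]
orientation: [0.047, 0.999, -0.001, 0.001]
wrist_force: [0.8, -14.2, -12.8]
grip_width: 0.104
```

```bash
python3 - <<'E'
from h import *
st(); grab('wrist','w22.png')
E
```

```text
t 31.2 p [ 578.3 -101.5   95.3] yaw x 174.6 z [ 0.001 -0.002 -1.   ] F [  0.8 -14.2 -12.8] T [-2.14 -0.1   0.04] g 0.104 q [-0.27  0.62  1.59 -0.    0.93 -1.75]
```

View pics/w22.png

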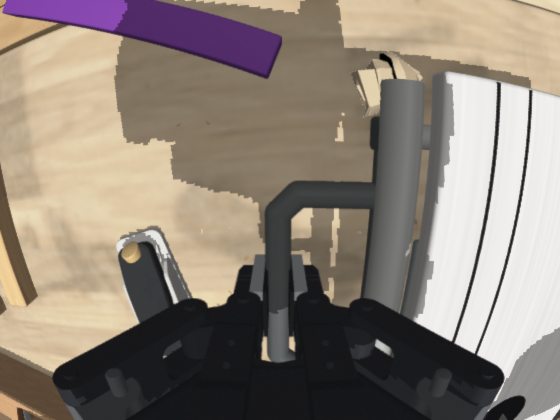

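Request:
servo_tool([
  [0,-0.01,0,0,0,0,-1],
  [0,-0.012,0,0,0,0,-1],
  [0,-0.012,0,0,0,0,-1],
  [0,-0.012,0,0,0,0,-1],
  [0,-0.01,0,0,0,0,-1],
  [0,-0.008,0,0,0,0,-1],
  [0,0,0,0,0,0,-1],
])

```text
t: 31.83
position: [572.1, -166.0, 95.2]
orientation: [0.048, 0.999, -0.001, 0.001]
wrist_force: [2.1, -7.8, 1.9]
grip_width: 0.103
```

```bash
python3 - <<'E'
from h import *
st()
E
```

```text
t 31.83 p [ 572.1 -166.    95.2] yaw x 174.5 z [ 0.002 -0.001 -1.   ] F [ 2.1 -7.8  1.9] T [-1.13 -0.35 -0.04] g 0.103 q [-0.38  0.63  1.57 -0.    0.94 -1.86]
```

Request:
servo_tool([
  [0,-0.002,0,0,0,0,-1],
  [0,0,0,0,0,0,-0.4],
  [0,0,0,0,0,0,-0.4],
  [0,0,0,0,0,0,-0.4],
  [0,0,-0.03,0,0,0,-0.4],
  [0,0,-0.04,0,0,0,-0.4],
  [0,0,-0.04,0,0,0,-0.4],
  [0,0,-0.04,0,0,0,-0.4],
])

```text
t: 32.5
position: [570.2, -165.6, 245.3]
orientation: [0.047, 0.999, 0.0, -0.002]
wrist_force: [0.4, 0.1, 0.2]
grip_width: 0.308
```

Request:
servo_tool([
  [0,0,-0.04,0,0,0,1],
  [0,0,0,0,0,0,1],
  [0,0,0,0,0,0,1],
])

```text
t: 32.75
position: [571.7, -166.2, 286.1]
orientation: [0.047, 0.999, -0.001, 0.001]
wrist_force: [0.7, -0.0, -1.1]
grip_width: 0.713
```

```bash
python3 - <<'E'
from h import *
np.set_printoptions(precision=1,suppress=True)
st()
c=cam('wrist'); grab('wrist','w23.png'); grab('side','d23.png')
E
```

```text
t 32.75 p [ 571.7 -166.2  286.1] yaw x 174.6 z [ 0. -0. -1.] F [ 0.7 -0.  -1.1] T [-0.  0.  0.] g 0.713 q [-0.4  0.4  1.4 -0.   1.4 -1.9]
```

View pics/w23.png

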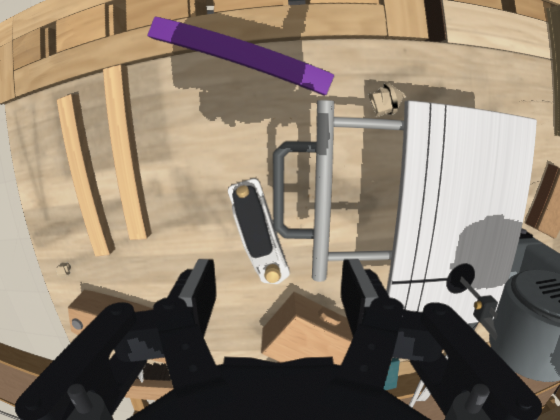

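View pics/d23.png

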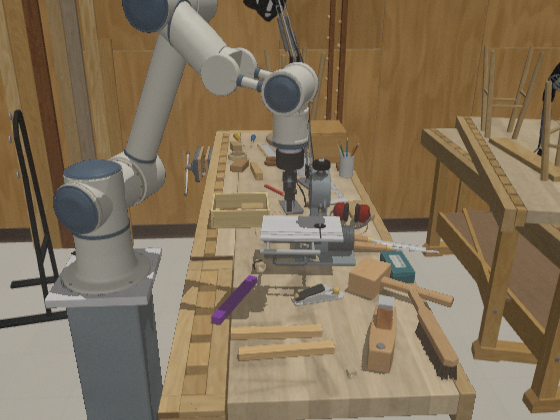

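```bash
python3 - <<'E'
from h import *
im=cv2.imread('pics/w23.png')[:,:,::-1]
crop(im,40,50,180,270,2.7,'w23z.png')
c=cam('wrist');np.set_printoptions(precision=1,suppress=True)
print('bar',onz(c,326,102,125),onz(c,318,278,125))
E
```

```text
bar [ 487.4 -116.1  125. ] [ 658.4 -134.2  125. ]
```

View pics/w23z.png

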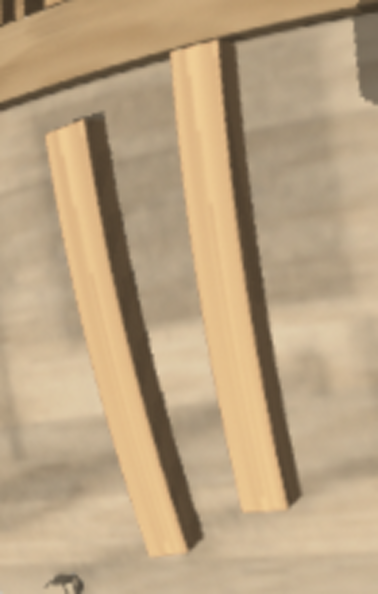

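```bash
python3 - <<'E'
from h import *
np.set_printoptions(precision=1,suppress=True)
c=cam('wrist')
def q(pts,z):
    P=np.array([onz(c,40+u/2.7,50+v/2.7,z)[:2] for u,v in pts]); e=np.roll(P,-1,0)-P
    print(P.mean(0),'sides',np.linalg.norm(e,axis=1),'ang',np.degrees(np.arctan2(e[:,1],e[:,0])),P.tolist())
q([(172,50),(218,42),(288,505),(244,510)],22)
q([(48,135),(86,120),(187,552),(150,555)],22)
# saw frame fit from table corners (wrist w2): origin & yaw
y=np.radians(-5.4)
B=np.array([688,35]); X=np.array([np.cos(y),np.sin(y)]); Y=np.array([-np.sin(y),np.cos(y)])
for p in [(-190,80),(-190,-90),(-190,-90),(70,-90)]: print(p,B+p[0]*X+p[1]*Y)
E
```

```text
[ 518.2 -366.4] sides [ 26.1 232.9  26.4 236. ] ang [ 85.1  -0.4 -88.1 179.5] [[399.80180772950865, -378.4375706454927], [402.0320741373253, -352.4140263551727], [634.9496341628831, -354.1740612779014], [635.8388564820586, -380.5621457139657]]
[ 540.7 -442.1] sides [ 26.6 235.3  25.7 234.3] ang [  93.6    2.8  -88.6 -177. ] [[424.2704177903604, -461.2520677005667], [422.5936033945042, -434.72169765159276], [657.5961863322829, -423.3699420561263], [658.2327420007651, -449.06515961688194]]
(-190, 80) [506.4 132.5]
(-190, -90) [490.4 -36.7]
(-190, -90) [490.4 -36.7]
(70, -90) [749.2 -61.2]
```

```bash
python3 - <<'E'
from h import *
go([522,-368,160],179.5)
E
```

```text
t 32.85 p [ 570.4 -165.7  283. ] yaw x 174.6 z [-0.003  0.001 -1.   ] F [-0.2  0.1 -0.5] T [-0.05  0.01  0.  ] g 0.878 q [-0.38  0.42  1.37 -0.    1.36 -1.86]
to go (tool m) [ 0.0287 -0.206   0.1229] rot deg [ 0.04 -0.18 -4.91] rows>= 6.04
```

Request:
servo_tool([
  [0.0048,-0.0343,0.015,0,0,0,0.4],
  [0.0048,-0.0343,0.015,0,0,0,0.4],
  [0.0048,-0.0343,0.02,0,0,0,0.4],
  [0.0048,-0.0343,0.02,0,0,0,0.4],
  [0.0048,-0.0343,0.025,0,0,0,0.4],
  [0.0048,-0.0343,0.025,0,0,-4.9,0.4],
  [0,0,0,0,0,0,0.4],
  [0,0,0,0,0,0,0.4],
])

```text
t: 33.52
position: [520.9, -367.0, 161.4]
orientation: [0.006, 1.0, 0.002, -0.003]
wrist_force: [-0.8, 0.4, 0.8]
grip_width: 0.698
```

```bash
python3 - <<'E'
from h import *
go([522,-368,16],179.5)
grab('wrist','w24.png')
E
```

```text
t 33.52 p [ 520.9 -367.   161.4] yaw x 179.3 z [-0.007  0.004 -1.   ] F [-0.8  0.4  0.8] T [-0.   -0.02  0.01] g 0.698 q [-0.71  0.6   1.4  -0.    1.16 -2.27]
to go (tool m) [-0.0021 -0.0016  0.1454] rot deg [ 0.23 -0.38 -0.15] rows>= 3.64
```

View pics/w24.png

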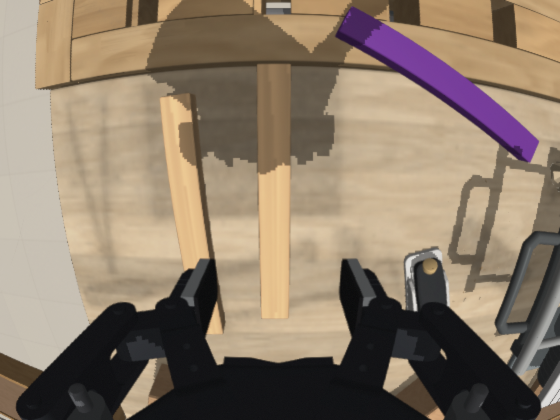

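```bash
python3 - <<'E'
from h import *
np.set_printoptions(precision=1,suppress=True)
c=cam('wrist')
P=np.array([onz(c,*p,22)[:2] for p in [(258,66),(291,66),(289,318),(260,318)]]);print(P,P.mean(0))
go([P.mean(0)[0],P.mean(0)[1],16],179.5)
E
```

```text
[[ 404.7 -381.7]
 [ 405.1 -354.6]
 [ 643.5 -356.9]
 [ 643.1 -386.5]] [ 524.1 -369.9]
t 33.57 p [ 521.8 -366.2  162.8] yaw x 179.4 z [-0.  0. -1.] F [0.5 0.7 0.6] T [-0. -0. -0.] g 0.703 q [-0.7  0.6  1.4 -0.   1.2 -2.3]
to go (tool m) [-0.  -0.   0.1] rot deg [ 0.2 -0.3 -0.1] rows>= 3.67
```

Request:
servo_tool([
  [-0.0025,-0.0035,0.04,0,0,0,0.4],
  [0,0,0.04,0,0,0,0.4],
  [0,0,0.04,0,0,0,0.4],
  [0,0,0.025,0,0,0,0.4],
  [0,0,0,0,0,0,0.4],
  [0,0,0,0,0,0,-1],
  [0,0,0,0,0,0,-1],
  [0,0,0,0,0,0,-1],
])

```text
t: 34.23
position: [526.3, -370.5, 22.3]
orientation: [0.004, 1.0, -0.001, 0.0]
wrist_force: [-1.5, 3.2, 7.2]
grip_width: 0.307
```

Request:
servo_tool([
  [0,0,0,0,0,0,-1],
  [0,0,0,0,0,0,-1],
  [0,0,-0.02,0,0,0,-1],
  [0,0,-0.03,0,0,0,-1],
  [0,0,0,0,0,0,-1],
])

```text
t: 34.65
position: [527.6, -371.9, 76.2]
orientation: [0.005, 1.0, -0.003, 0.002]
wrist_force: [1.5, -0.8, -0.1]
grip_width: 0.305
```

```bash
python3 - <<'E'
from h import *
st()
grab('wrist','w25.png')
E
```

```text
t 34.65 p [ 527.6 -371.9   76.2] yaw x 179.5 z [ 0.004 -0.005 -1.   ] F [ 1.5 -0.8 -0.1] T [-0.08 -0.03  0.04] g 0.305 q [-0.71  0.7   1.45 -0.    0.98 -2.27]
```

View pics/w25.png

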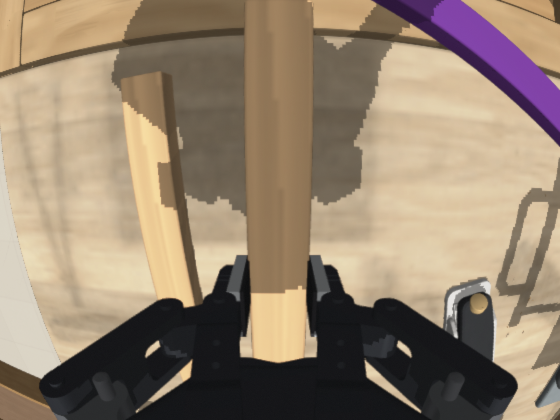

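Request:
servo_tool([
  [0,0,-0.025,0,0,0,-1],
  [0,0,-0.03,0,0,3,-1],
  [0,0,-0.03,0,0,6,-1],
  [0,0,-0.03,0,0,7,-1],
  [0,0,-0.03,0,0,7,-1],
  [0,0,-0.015,0,0,7,-1],
  [0,0,0,0,0,7,-1],
  [0,0,0,0,0,7,-1],
])

```text
t: 35.37
position: [525.9, -370.3, 231.7]
orientation: [0.382, 0.924, -0.001, 0.0]
wrist_force: [0.6, 0.6, -0.9]
grip_width: 0.305
```

Request:
servo_tool([
  [0,0,0,0,0,7,-1],
  [0,0,0,0,0,7,-1],
  [0,0,0,0,0,7,-1],
  [0,0,0,0,0,7,-1],
  [0,0,0,0,0,7,-1],
  [0,0,0,0,0,7,-1],
  [0,0,0,0,0,5,-1],
  [0,0,0,0,0,3,-1],
])

```text
t: 36.03
position: [525.4, -369.9, 230.1]
orientation: [0.736, 0.677, -0.001, -0.001]
wrist_force: [0.1, 0.2, -0.1]
grip_width: 0.306
```

```bash
python3 - <<'E'
from h import *
go([578,-68,230],84.6)
grab('wrist','w26.png')
E
```

```text
t 36.03 p [ 525.4 -369.9  230.1] yaw x 85.2 z [-0.002  0.    -1.   ] F [ 0.1  0.2 -0.1] T [-0.06  0.05 -0.02] g 0.306 q [-0.71  0.53  1.31 -0.    1.3  -0.62]
to go (tool m) [0.3053 0.027  0.    ] rot deg [-0.1   0.01  0.56] rows>= 7.66
```

View pics/w26.png

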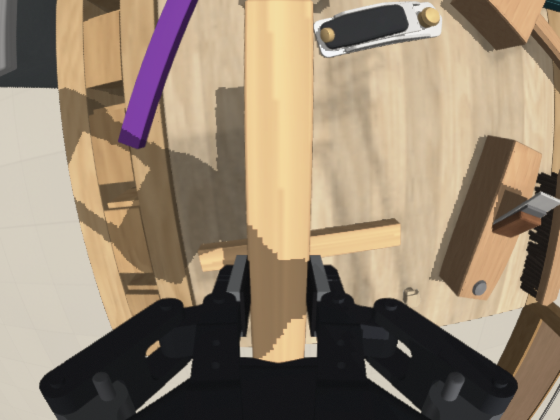

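Request:
servo_tool([
  [0.034,0.003,0,0,0,0,-1],
  [0.034,0.003,0,0,0,0,-1],
  [0.034,0.003,0,0,0,0,-1],
  [0.034,0.003,0,0,0,0,-1],
  [0.034,0.003,0,0,0,0,-1],
  [0.034,0.003,0,0,0,0,-1],
  [0.034,0.003,0,0,0,0,-1],
  [0.034,0.003,0,0,0,0,-1],
])

```text
t: 36.75
position: [570.8, -99.0, 230.2]
orientation: [0.734, 0.679, -0.0, -0.001]
wrist_force: [0.5, -0.4, -1.2]
grip_width: 0.31
```

Request:
servo_tool([
  [0.033,0.003,0,0,0,0.6,-1],
  [0,0,0.02,0,0,0,-1],
  [0,0,0,0,0,0,-1],
  [0,0,0,0,0,0,-1],
])

```text
t: 37.08
position: [575.8, -68.0, 209.4]
orientation: [0.737, 0.675, -0.001, -0.002]
wrist_force: [0.2, 0.1, -0.2]
grip_width: 0.308
```

```bash
python3 - <<'E'
from h import *
go([578,-68,146],84.6)
grab('wrist','w27.png'); grab('side','d27.png')
E
```

```text
t 37.08 p [575.8 -68.  209.4] yaw x 85.0 z [-0.004  0.001 -1.   ] F [ 0.2  0.1 -0.2] T [0.05 0.01 0.03] g 0.308 q [-0.22  0.47  1.5  -0.    1.18 -0.13]
to go (tool m) [0.0002 0.0025 0.0634] rot deg [-0.22 -0.02  0.37] rows>= 1.59
```

View pics/w27.png

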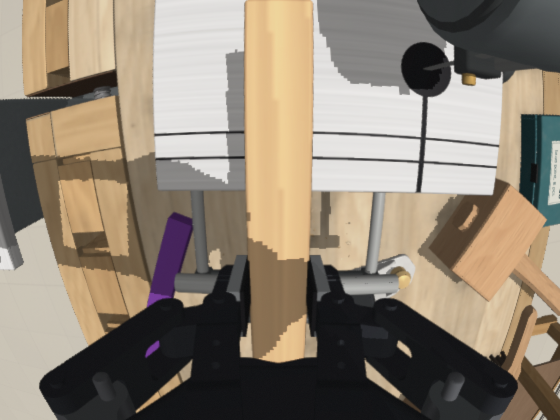

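View pics/d27.png

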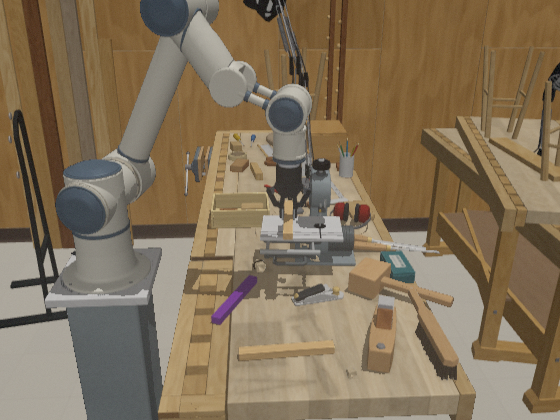

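Request:
servo_tool([
  [0,0.0025,0.03,0,0,0.3,-1],
  [0,0,0.02,0,0,0,-1],
  [0,0,0.01,0,0,0,-1],
  [0,0,0,0,0,0,-1],
  [0,0,0,0,0,0,-1],
])

```text
t: 37.6
position: [578.9, -69.0, 150.1]
orientation: [0.74, 0.673, -0.001, -0.001]
wrist_force: [-0.2, 0.1, -0.1]
grip_width: 0.308
```

```bash
python3 - <<'E'
from h import *
st()
E
```

```text
t 37.6 p [578.9 -69.  150.1] yaw x 84.5 z [-0.002  0.001 -1.   ] F [-0.2  0.1 -0.1] T [ 0.03  0.   -0.05] g 0.308 q [-0.22  0.54  1.55  0.    1.05 -0.13]
```

Request:
servo_tool([
  [0,0,0.003,0,0,0,-1],
  [0,0,0.001,0,0,0,-1],
  [0,0,0,0,0,0,-1],
])

```text
t: 37.85
position: [579.4, -68.8, 147.3]
orientation: [0.74, 0.673, -0.0, 0.0]
wrist_force: [-2.9, -2.4, 10.3]
grip_width: 0.311
```

```bash
python3 - <<'E'
from h import *
st()
E
```

```text
t 37.85 p [579.4 -68.8 147.3] yaw x 84.6 z [ 0. -0. -1.] F [-2.9 -2.4 10.3] T [-0.27  0.48  0.02] g 0.311 q [-0.22  0.54  1.56 -0.    1.04 -0.13]
```

Request:
servo_tool([
  [0,0,0,0,0,0,-0.2],
  [0,0,0,0,0,0,0.1],
  [0,0,0,0,0,0,0.1],
  [0,0,-0.02,0,0,0,0.1],
  [0,0,-0.04,0,0,0,0.1],
  [0,0,-0.04,0,0,0,0.1],
  [0,0,-0.02,0,0,0,0.1],
])

```text
t: 38.43
position: [580.1, -68.6, 270.1]
orientation: [0.74, 0.673, 0.001, 0.001]
wrist_force: [1.5, -1.2, 0.4]
grip_width: 0.552
```

```bash
python3 - <<'E'
from h import *
grab('wrist','w28.png'); grab('side','d28.png')
go([540,-440,230],182.8)
E
```

```text
t 38.53 p [580.8 -68.7 269.9] yaw x 84.6 z [ 0.005 -0.001 -1.   ] F [-0.4  0.8  0.3] T [-0.05 -0.04 -0.05] g 0.552 q [-0.22  0.41  1.41  0.    1.31 -0.13]
to go (tool m) [-0.3735 -0.0057  0.0401] rot deg [  0.17   0.25 -98.22] rows>= 14.03
```

View pics/w28.png

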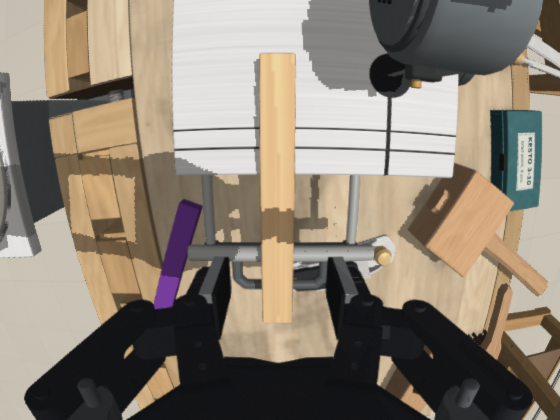

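Request:
servo_tool([
  [-0.0374,0,0,0,0,0,0.4],
  [-0.0374,0,0,0,0,0,0.4],
  [-0.0374,0,0,0,0,0,0.4],
  [-0.0374,0,0,0,0,0,0.4],
  [-0.0374,0,0,0,0,0,0.4],
  [-0.0374,0,0,0,0,0,0.4],
  [-0.0374,0,0,0,0,0,0.4],
  [-0.0374,0,0,0,0,0,0.4],
])

```text
t: 39.2
position: [549.9, -367.9, 264.7]
orientation: [0.74, 0.673, -0.001, -0.002]
wrist_force: [0.6, 0.5, -0.5]
grip_width: 0.697
```

Request:
servo_tool([
  [-0.0374,0,0,0,0,0,0.4],
  [-0.0374,0,0,0,0,6.8,0.4],
  [0,0,0,0,0,6.8,0.4],
  [0,0,0,0,0,6.8,0.4],
  [0,0,0,0,0,6.8,0.4],
  [0,0,0,0,0,6.8,0.4],
  [0,0,0,0,0,6.8,0.4],
  [0,0,0,0,0,6.8,0.4],
])

```text
t: 39.87
position: [543.4, -440.5, 264.4]
orientation: [0.949, 0.314, -0.001, -0.001]
wrist_force: [0.2, -0.9, 0.1]
grip_width: 0.699
```

Request:
servo_tool([
  [0,0,0.03,0,0,6.8,0.4],
  [0,0,0.03,0,0,6.8,0.4],
  [0,0,0.03,0,0,6.8,0.4],
  [0,0,0,0,0,6.8,0.4],
  [0,0,0,0,0,6.8,0.4],
  [0,0,0,0,0,0,0.4],
  [0,0,0,0,0,0,0.4],
])

```text
t: 40.45
position: [543.3, -440.5, 174.9]
orientation: [1.0, 0.028, -0.001, -0.001]
wrist_force: [-0.2, -0.4, -0.3]
grip_width: 0.699
```

```bash
python3 - <<'E'
from h import *
st()
c=cam('wrist');grab('wrist','w29.png');
import pickle; pickle.dump(c,open('c29.pkl','wb'))
E
```

```text
t 40.45 p [ 543.3 -440.5  174.9] yaw x 3.2 z [-0.003  0.001 -1.   ] F [-0.2 -0.4 -0.3] T [-0.01  0.01 -0.  ] g 0.699 q [-0.77  0.66  1.21 -0.    1.27  0.75]
```

View pics/w29.png

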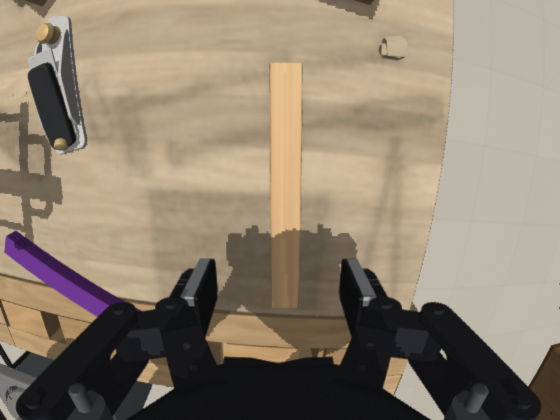

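```bash
python3 - <<'E'
from h import *
np.set_printoptions(precision=1,suppress=True)
c=cam('wrist')
P=np.array([onz(c,*p,22)[:2] for p in [(270,63),(302,63),(297.5,307),(272,307)]]);m=P.mean(0)
a=np.degrees(np.arctan2(*((P[0]+P[1])-(P[2]+P[3]))[::-1]));print(P,m,a)
go([m[0],m[1],16],a)
E
```

```text
[[ 661.7 -427.7]
 [ 663.4 -455.1]
 [ 425.8 -468.1]
 [ 424.4 -441.5]] [ 543.8 -448.1] 3.222907861363657
t 40.5 p [ 543.4 -440.6  175.3] yaw x 3.2 z [-0.  0. -1.] F [ 0.1  0.2 -0. ] T [ 0. -0. -0.] g 0.698 q [-0.8  0.7  1.2 -0.   1.3  0.8]
to go (tool m) [0.  0.  0.2] rot deg [-0.1  0.1  0. ] rows>= 3.99
```

Request:
servo_tool([
  [0,0.0075,0.04,0,0,0,0.4],
  [0,0,0.04,0,0,0,0.4],
  [0,0,0.04,0,0,0,0.4],
  [0,0,0.038,0,0,0,0.4],
  [0,0,0,0,0,0,0.4],
  [0,0,0,0,0,0,-1],
  [0,0,0,0,0,0,-1],
  [0,0,0,0,0,0,-1],
])

```text
t: 41.17
position: [544.8, -449.4, 20.9]
orientation: [1.0, 0.026, 0.0, 0.001]
wrist_force: [0.3, -0.0, 0.6]
grip_width: 0.307
```

Request:
servo_tool([
  [0,0,0,0,0,0,-1],
  [0,0,0,0,0,0,-1],
  [0,0,-0.02,0,0,0,-1],
  [0,0,-0.03,0,0,0,-1],
  [0,0,-0.04,0,0,-3,-1],
  [0,0,-0.04,0,0,-5,-1],
  [0,0,-0.04,0,0,-6.8,-1],
  [0,0,-0.04,0,0,-6.8,-1],
])

```text
t: 41.83
position: [543.9, -448.1, 231.9]
orientation: [0.976, 0.216, -0.0, 0.001]
wrist_force: [0.2, -1.0, -1.6]
grip_width: 0.307
```

Request:
servo_tool([
  [0,0,0,0,0,-6.8,-1],
  [0,0,0,0,0,-6.8,-1],
  [0,0,0,0,0,-6.8,-1],
  [0,0,0,0,0,-6.8,-1],
  [0,0,0,0,0,-6.8,-1],
  [0,0,0,0,0,-6.8,-1],
  [0,0,0,0,0,-6.8,-1],
  [0,0,0,0,0,-6.8,-1],
])

```text
t: 42.5
position: [544.1, -448.3, 229.8]
orientation: [0.77, 0.638, -0.001, 0.0]
wrist_force: [0.0, 1.1, -1.1]
grip_width: 0.305
```

```bash
python3 - <<'E'
from h import *
grab('wrist','w30.png')
B=np.array([688,34]);y=np.radians(-5.4); X=np.array([np.cos(y),np.sin(y)]); Y=np.array([-np.sin(y),np.cos(y)])
t=B-158*X-112*Y; print(t)
go([*t,230],84.6)
E
```

```text
[520.1610785  -62.63382653]
t 42.55 p [ 544.1 -448.3  229.7] yaw x 79.9 z [-0.    -0.001 -1.   ] F [-0. -1.  0.] T [0.04 0.08 0.03] g 0.31 q [-0.77  0.62  1.14 -0.    1.38 -0.6 ]
to go (tool m) [ 0.3755 -0.0912 -0.0008] rot deg [-0.01  0.08 -4.69] rows>= 9.66
```

View pics/w30.png

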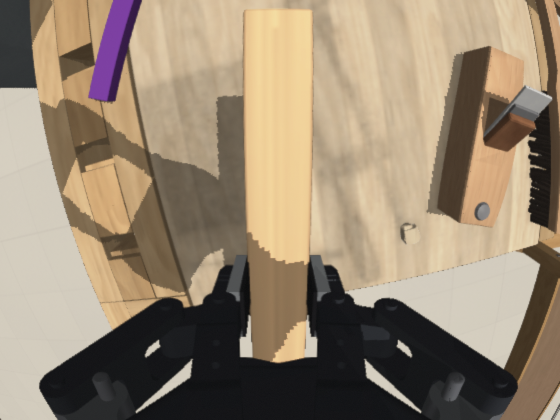

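```bash
python3 - <<'E'
from h import *
s=read_state(); r=R.from_quat(s['orientation']); c=cam('wrist')
for u,v in [(246,10),(312,10)]:
    P=onz(c,u,v,s['position'][2]+2); print(r.inv().apply(P-s['position']))
for L in (115,118,122,126): print(L,proj(c,s['position']+r.apply([L,0,-2])))
E
```

```text
[117.13292176 -13.31116833  -2.15926548]
[117.14977356  12.80759889  -2.16355229]
115 [279.65684201  14.32586479]
118 [279.64549207   7.55163524]
122 [279.62970964  -1.3329163 ]
126 [279.61323981 -10.04112608]
```

Request:
servo_tool([
  [0.0376,-0.0091,0,0,0,0,-1],
  [0.0376,-0.0091,0,0,0,0,-1],
  [0.0376,-0.0091,0,0,0,0,-1],
  [0.0376,-0.0091,0,0,0,0,-1],
  [0.0376,-0.0091,0,0,0,0,-1],
  [0.0376,-0.0091,0,0,0,0,-1],
  [0.0376,-0.0091,0,0,0,0,-1],
  [0.0376,-0.0091,0,0,0,0,-1],
])

```text
t: 43.22
position: [529.9, -137.3, 229.4]
orientation: [0.773, 0.635, -0.0, 0.0]
wrist_force: [0.6, 0.5, -0.8]
grip_width: 0.307
```

Request:
servo_tool([
  [0.0376,-0.0091,0,0,0,0,-1],
  [0.0376,-0.0091,0,0,0,-4.7,-1],
  [0,0,0.02,0,0,0,-1],
  [0,0,0,0,0,0,-1],
  [0,0,0,0,0,0,-1],
])

```text
t: 43.63
position: [526.4, -61.7, 208.5]
orientation: [0.746, 0.666, -0.001, -0.001]
wrist_force: [0.8, -0.5, 0.2]
grip_width: 0.309
```

```bash
python3 - <<'E'
from h import *
go([520,-62,150],84.6)
grab('wrist','w31.png')
E
```

```text
t 43.63 p [526.4 -61.7 208.5] yaw x 83.6 z [-0.002  0.    -1.   ] F [ 0.8 -0.5  0.2] T [-0.04 -0.03  0.02] g 0.309 q [-0.23  0.4   1.62 -0.    1.12 -0.12]
to go (tool m) [-0.001  -0.0062  0.0585] rot deg [-0.13 -0.   -1.01] rows>= 1.47
```

View pics/w31.png

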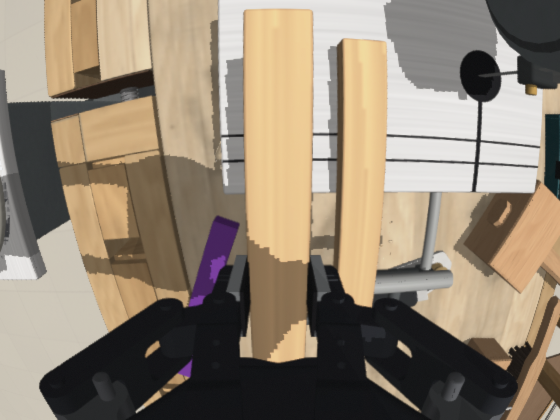

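Request:
servo_tool([
  [-0.001,-0.0062,0.02,0,0,-1,-1],
  [0,0,0.02,0,0,0,-1],
  [0,0,0.015,0,0,0,-1],
  [0,0,0.0035,0,0,0,-1],
  [0,0,0.003,0,0,0,-1],
  [0,0,0,0,0,0,-1],
  [0,0,0,0,0,0,-1],
])

```text
t: 44.27
position: [520.7, -62.5, 147.2]
orientation: [0.74, 0.673, -0.0, -0.0]
wrist_force: [0.3, -0.2, -1.1]
grip_width: 0.308
```

```bash
python3 - <<'E'
from h import *
st()
E
```

```text
t 44.27 p [520.7 -62.5 147.2] yaw x 84.6 z [-0.001  0.    -1.   ] F [ 0.3 -0.2 -1.1] T [0.02 0.02 0.  ] g 0.308 q [-0.23  0.47  1.7  -0.    0.97 -0.14]
```

Request:
servo_tool([
  [0,0,0.0015,0,0,0,-1],
  [0,0,0.001,0,0,0,-1],
  [0,0,0,0,0,0,-1],
])

```text
t: 44.52
position: [520.8, -62.3, 145.7]
orientation: [0.739, 0.673, -0.0, 0.0]
wrist_force: [-7.2, -0.5, 25.3]
grip_width: 0.307
```

```bash
python3 - <<'E'
from h import *
st()
E
```

```text
t 44.52 p [520.8 -62.3 145.7] yaw x 84.7 z [ 0. -0. -1.] F [-7.2 -0.5 25.3] T [-0.14  1.1  -0.01] g 0.307 q [-0.23  0.48  1.7  -0.    0.96 -0.14]
```

Request:
servo_tool([
  [0,0,-0.001,0,0,0,-0.4],
  [0,0,0,0,0,0,-0.05],
  [0,0,0,0,0,0,-0.05],
  [0,0,-0.02,0,0,0,-0.05],
  [0,0,-0.04,0,0,0,-0.05],
  [0,0,-0.04,0,0,0,-0.05],
  [0,0,-0.04,0,0,0,-0.05],
  [-0.02,0,-0.03,0,0,0,-0.05],
])

```text
t: 45.18
position: [519.0, -80.1, 318.2]
orientation: [0.739, 0.674, 0.0, -0.0]
wrist_force: [1.4, 0.1, 0.3]
grip_width: 0.474
```

Request:
servo_tool([
  [-0.035,0,-0.02,0,0,0,0],
  [-0.035,0,-0.02,0,0,0,0],
  [0,0,0,0,0,0,0],
  [0,0,0,0,0,0,0],
])

```text
t: 45.52
position: [512.4, -153.3, 355.6]
orientation: [0.74, 0.673, -0.0, -0.0]
wrist_force: [-0.3, -0.3, -0.0]
grip_width: 0.503
```

```bash
python3 - <<'E'
from h import *
st(); grab('wrist','w32.png'); im=grab('side','d32.png'); crop(im,200,180,380,310,4.4,'d32z.png'); im=grab('scene','s32.png'); crop(im,100,130,340,370,2.4,'s32z.png')
E
python3 gauge.py s32.png
```

```text
t 45.52 p [ 512.4 -153.3  355.6] yaw x 84.5 z [-0.001 -0.    -1.   ] F [-0.3 -0.3 -0. ] T [ 0.05  0.01 -0.02] g 0.503 q [-0.4   0.27  1.39 -0.    1.48 -0.31]
s32.png (np.float64(196.53757225433526), np.float64(189.55780346820808), np.float64(173.0))
```

View pics/w32.png

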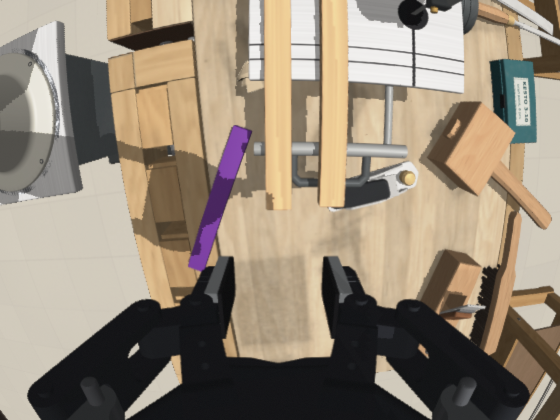

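View pics/d32z.png

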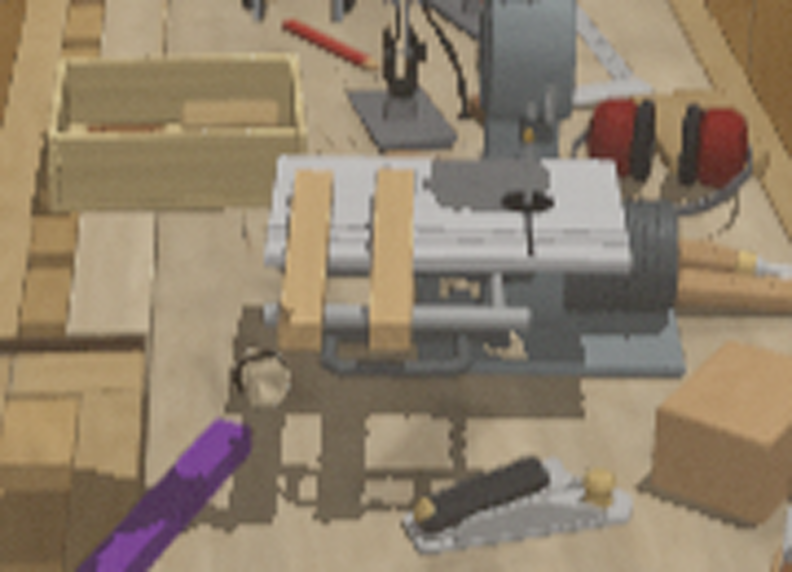

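View pics/s32z.png

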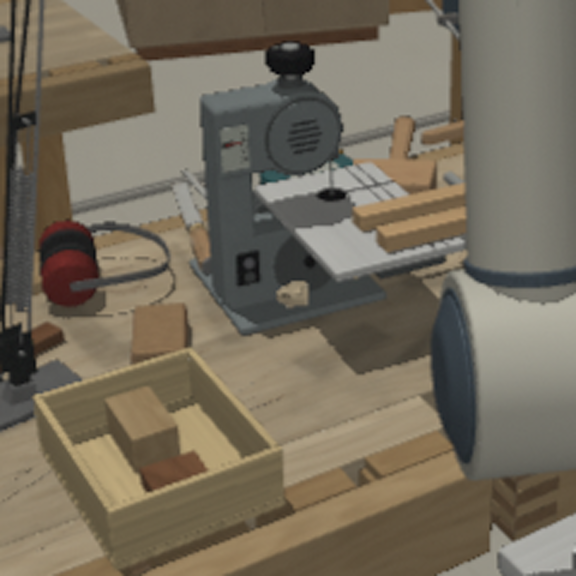

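```bash
python3 - <<'E'
from h import *
from workcell import close_job
d=cam('side'); y=np.radians(-5.4); X=np.array([np.cos(y),np.sin(y)]); Y=np.array([-np.sin(y),np.cos(y)])
D=lambda u,v:(200+u/4.4,180+v/4.4)
for pts in ([(297,170),(331,170),(320,328),(281,326)],[(377,169),(413,168),(411,327),(372,326)]):
    P=np.array([onz(d,*D(*p),147)[:2] for p in pts])-[688,34]
    e=(P[0]+P[1]-P[2]-P[3])/2
    m=P.mean(0);print('table frame',m@X,m@Y,'len',np.linalg.norm(e),'ang off y deg',np.degrees(np.arctan2(e@X,e@Y)))
print(close_job()); st()
E
```

```text
table frame -153.98604899798465 -118.81493127252693 len 244.24620365330375 ang off y deg -0.43441811157044397
table frame -94.7555204880866 -115.17086450210138 len 246.28391129550153 ang off y deg -0.15648724717936538
the job is handed in; nothing more can be done
None
the job is handed in; nothing more can be done
```

The saw is set up and the job was handed in at about 46 s of the 208 s allowed; `close_job` gave no verdict.

**What I did, in order:**
- **Offcuts:** I put the pine and walnut offcuts in the scrap box. No oak was there. The brown block near the box measured as the sanding block, so I left it.
- **Tension wheel:** I turned it clockwise in two grips. After the first grip the close-up gauge reading was only about 22.5 mm, so I regrasped and turned it about 28° more.
- **Support:** I pulled it out 65 mm, felt it drive on to the stop, and it stayed out after I let go.
- **Battens:** I laid the two real battens across the table and support bar. Only two were there; I left the purple look-alike alone.

**Last checks:**
- **Box:** both offcuts are seen inside it.
- **Gauge:** the pointer is at about 25 mm and had not moved in the final picture.
- **Support:** the bar is out, with both battens resting on it.
- **Battens:** centres are at about (-154, -119) and (-95, -115) mm from the table point. They are within 0.5° of straight across and lie flat.
- **Robot and bystanders:** the arm was clear of everything. The block plane and sanding block looked to be where they started.

**One disagreement:** wheel torque read 0.58 N m after the first grip and 0.65 N m while turning at the end. By the given torque figures that suggests about 27 mm or more, higher than the gauge showed. I trusted the close-up gauge readings, which the scene camera's pointer movement supported.

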